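# Ice a rocks glass and hold it out

### The job

Ice the tumbler that stands mouth up: with the scoop, never touching the ice with the gripper, bring at least two cubes from the ice tub into it without spilling any on the tray or the shelf, then put the scoop back down on the tray. Now grip that tumbler, lift it about 10 cm clear of the tray and finish still holding it in the air, upright and steady, ready to hand over. Keep it upright throughout and leave the other barware where it stands.

Things in the scene. Friction and masses are not known exactly. Their poses are not given: they have to be found in the camera images.
- tray: fixed dark smoked-glass tray with low brass end handles, 320 mm (its x) by 500 mm (its y); origin at the centre of its underside; upper surface 6 mm above the origin, rim 14 mm high. z up
- tumbler: clear rocks tumbler standing mouth up on the tray (its thick base disc below), the one to fill and lift: straight sides, 68 mm outer diameter (64 mm at the very foot), 88 mm tall, wall 3 mm, glass base 10 mm thick, about 220 g. Origin at the centre of its underside, z along its axis towards the mouth
- tumbler_rim (a point): centre of that tumbler's mouth, 88 mm above its origin; opening 62 mm across
- scoop: stainless ice scoop lying level on the tray, about 130 g, 176 mm long. Blade floor flat, 3 mm thick, x = -42 to 44 mm, 44 mm wide. Sides 23 mm high, leaning out to 65 mm apart at the top over x = -42 to 8 mm, falling to the floor at x = 32 mm; closed back wall 23 mm high at x = -42 mm. Brown wooden handle behind. Origin under the centre of the floor, +x towards the open lip, z up
- scoop_grip (a point): good grip point on the axis of the handle, at x = -92, y = 0, z = 46 mm in the scoop's frame, same axes. The handle is a straight bar 16 mm wide (y), 20 mm deep, 100 mm long, rising backwards from the blade at 30 degrees to its end at x = -132, z = 69 mm; grip it firmly (about 40 N), in a loose grip the scoop turns about the pads
- scoop_lip (a point): middle of the lower edge of the scoop's lip, at x = 44, y = 0, z = 0 mm in its frame; the floor is 43 mm wide there and thins to 1.5 mm at the lip over the last 18 mm
- ice_tub: fixed low rectangular stainless ice tub with a brass-bound rim, standing on the shelf left of the tray; 223 mm (its x) by 138 mm (its y), straight walls 4 mm thick and 40 mm high, flat inner floor 215 by 130 mm, 4 mm above the origin. Origin at the centre of its underside. Its -x end points to the robot; the ice lies there in one layer, from x = -105 to about 0 mm; the other end is empty
- ice0: ice cube 0 of 8 in the tub: 24 mm cube of clear ice with 4.5 mm bevelled edges, about 13 g, slippery (slides on a slope of about 10 degrees). Origin at its centre
- ice1: ice cube 1 of 8 in the tub: 24 mm cube of clear ice with 4.5 mm bevelled edges, about 13 g, slippery (slides on a slope of about 10 degrees). Origin at its centre
- ice2: ice cube 2 of 8 in the tub: 24 mm cube of clear ice with 4.5 mm bevelled edges, about 13 g, slippery (slides on a slope of about 10 degrees). Origin at its centre
- ice3: ice cube 3 of 8 in the tub: 24 mm cube of clear ice with 4.5 mm bevelled edges, about 13 g, slippery (slides on a slope of about 10 degrees). Origin at its centre
- ice4: ice cube 4 of 8 in the tub: 24 mm cube of clear ice with 4.5 mm bevelled edges, about 13 g, slippery (slides on a slope of about 10 degrees). Origin at its centre
- ice5: ice cube 5 of 8 in the tub: 24 mm cube of clear ice with 4.5 mm bevelled edges, about 13 g, slippery (slides on a slope of about 10 degrees). Origin at its centre
- ice6: ice cube 6 of 8 in the tub: 24 mm cube of clear ice with 4.5 mm bevelled edges, about 13 g, slippery (slides on a slope of about 10 degrees). Origin at its centre
- ice7: ice cube 7 of 8 in the tub: 24 mm cube of clear ice with 4.5 mm bevelled edges, about 13 g, slippery (slides on a slope of about 10 degrees). Origin at its centre
- spare_tumbler: bystander: the same tumbler stored mouth down on the tray (its thick base disc on top), 68 mm diameter, 88 mm tall; origin at the centre of its lower end
- shaker: bystander: stainless cocktail shaker, widest diameter 89 mm, 194 mm tall, standing in the far right part of the tray; origin at the centre of its underside
- jigger: bystander: black plastic double jigger, 42 mm widest, 82 mm tall, standing; origin at the centre of its underside
- muddler: bystander: walnut muddler lying along the near edge of the tray, 194 mm long (its x), 30 mm thick at the head; origin under its middle
There are look-alikes about, which are no part of the job. Leave any yellow look-alike of the ice0 alone.

How it is judged (in metres and radians):
On the way, in this order (a step that is already met when the one before it is completed fails the run):
1. the scoop carries ice up clear of the tub (((x of ice0 in the frame of scoop between -0.045 and 0.048 m and y of ice0 in the frame of scoop between -0.032 and 0.032 m and z of ice0 in the frame of scoop between 0.005 and 0.055 m and height (world z) of ice0 above 0.065 m) or (x of ice1 in the frame of scoop between -0.045 and 0.048 m and y of ice1 in the frame of scoop between -0.032 and 0.032 m and z of ice1 in the frame of scoop between 0.005 and 0.055 m and height (world z) of ice1 above 0.065 m) or (x of ice2 in the frame of scoop between -0.045 and 0.048 m and y of ice2 in the frame of scoop between -0.032 and 0.032 m and z of ice2 in the frame of scoop between 0.005 and 0.055 m and height (world z) of ice2 above 0.065 m) or (x of ice3 in the frame of scoop between -0.045 and 0.048 m and y of ice3 in the frame of scoop between -0.032 and 0.032 m and z of ice3 in the frame of scoop between 0.005 and 0.055 m and height (world z) of ice3 above 0.065 m) or (x of ice4 in the frame of scoop between -0.045 and 0.048 m and y of ice4 in the frame of scoop between -0.032 and 0.032 m and z of ice4 in the frame of scoop between 0.005 and 0.055 m and height (world z) of ice4 above 0.065 m) or (x of ice5 in the frame of scoop between -0.045 and 0.048 m and y of ice5 in the frame of scoop between -0.032 and 0.032 m and z of ice5 in the frame of scoop between 0.005 and 0.055 m and height (world z) of ice5 above 0.065 m) or (x of ice6 in the frame of scoop between -0.045 and 0.048 m and y of ice6 in the frame of scoop between -0.032 and 0.032 m and z of ice6 in the frame of scoop between 0.005 and 0.055 m and height (world z) of ice6 above 0.065 m) or (x of ice7 in the frame of scoop between -0.045 and 0.048 m and y of ice7 in the frame of scoop between -0.032 and 0.032 m and z of ice7 in the frame of scoop between 0.005 and 0.055 m and height (world z) of ice7 above 0.065 m))), for 0.2 s.
2. at least two cubes lie in the upright tumbler while it stands on the tray ((((horizontal distance between ice0 and tumbler below 0.034 m and z of ice0 in the frame of tumbler between 0.012 and 0.088 m) and ((horizontal distance between ice1 and tumbler below 0.034 m and z of ice1 in the frame of tumbler between 0.012 and 0.088 m) or (horizontal distance between ice2 and tumbler below 0.034 m and z of ice2 in the frame of tumbler between 0.012 and 0.088 m) or (horizontal distance between ice3 and tumbler below 0.034 m and z of ice3 in the frame of tumbler between 0.012 and 0.088 m) or (horizontal distance between ice4 and tumbler below 0.034 m and z of ice4 in the frame of tumbler between 0.012 and 0.088 m) or (horizontal distance between ice5 and tumbler below 0.034 m and z of ice5 in the frame of tumbler between 0.012 and 0.088 m) or (horizontal distance between ice6 and tumbler below 0.034 m and z of ice6 in the frame of tumbler between 0.012 and 0.088 m) or (horizontal distance between ice7 and tumbler below 0.034 m and z of ice7 in the frame of tumbler between 0.012 and 0.088 m))) or ((horizontal distance between ice1 and tumbler below 0.034 m and z of ice1 in the frame of tumbler between 0.012 and 0.088 m) and ((horizontal distance between ice2 and tumbler below 0.034 m and z of ice2 in the frame of tumbler between 0.012 and 0.088 m) or (horizontal distance between ice3 and tumbler below 0.034 m and z of ice3 in the frame of tumbler between 0.012 and 0.088 m) or (horizontal distance between ice4 and tumbler below 0.034 m and z of ice4 in the frame of tumbler between 0.012 and 0.088 m) or (horizontal distance between ice5 and tumbler below 0.034 m and z of ice5 in the frame of tumbler between 0.012 and 0.088 m) or (horizontal distance between ice6 and tumbler below 0.034 m and z of ice6 in the frame of tumbler between 0.012 and 0.088 m) or (horizontal distance between ice7 and tumbler below 0.034 m and z of ice7 in the frame of tumbler between 0.012 and 0.088 m))) or ((horizontal distance between ice2 and tumbler below 0.034 m and z of ice2 in the frame of tumbler between 0.012 and 0.088 m) and ((horizontal distance between ice3 and tumbler below 0.034 m and z of ice3 in the frame of tumbler between 0.012 and 0.088 m) or (horizontal distance between ice4 and tumbler below 0.034 m and z of ice4 in the frame of tumbler between 0.012 and 0.088 m) or (horizontal distance between ice5 and tumbler below 0.034 m and z of ice5 in the frame of tumbler between 0.012 and 0.088 m) or (horizontal distance between ice6 and tumbler below 0.034 m and z of ice6 in the frame of tumbler between 0.012 and 0.088 m) or (horizontal distance between ice7 and tumbler below 0.034 m and z of ice7 in the frame of tumbler between 0.012 and 0.088 m))) or ((horizontal distance between ice3 and tumbler below 0.034 m and z of ice3 in the frame of tumbler between 0.012 and 0.088 m) and ((horizontal distance between ice4 and tumbler below 0.034 m and z of ice4 in the frame of tumbler between 0.012 and 0.088 m) or (horizontal distance between ice5 and tumbler below 0.034 m and z of ice5 in the frame of tumbler between 0.012 and 0.088 m) or (horizontal distance between ice6 and tumbler below 0.034 m and z of ice6 in the frame of tumbler between 0.012 and 0.088 m) or (horizontal distance between ice7 and tumbler below 0.034 m and z of ice7 in the frame of tumbler between 0.012 and 0.088 m))) or ((horizontal distance between ice4 and tumbler below 0.034 m and z of ice4 in the frame of tumbler between 0.012 and 0.088 m) and ((horizontal distance between ice5 and tumbler below 0.034 m and z of ice5 in the frame of tumbler between 0.012 and 0.088 m) or (horizontal distance between ice6 and tumbler below 0.034 m and z of ice6 in the frame of tumbler between 0.012 and 0.088 m) or (horizontal distance between ice7 and tumbler below 0.034 m and z of ice7 in the frame of tumbler between 0.012 and 0.088 m))) or ((horizontal distance between ice5 and tumbler below 0.034 m and z of ice5 in the frame of tumbler between 0.012 and 0.088 m) and ((horizontal distance between ice6 and tumbler below 0.034 m and z of ice6 in the frame of tumbler between 0.012 and 0.088 m) or (horizontal distance between ice7 and tumbler below 0.034 m and z of ice7 in the frame of tumbler between 0.012 and 0.088 m))) or ((horizontal distance between ice6 and tumbler below 0.034 m and z of ice6 in the frame of tumbler between 0.012 and 0.088 m) and (horizontal distance between ice7 and tumbler below 0.034 m and z of ice7 in the frame of tumbler between 0.012 and 0.088 m))) and z of tumbler in the frame of tray below 0.012 m and angle between tumbler's own z axis and vertical below 0.1 rad), for 0.2 s.
3. the scoop rests on the tray again, let go (contact force between scoop and tray above 0.3 N and contact force between the fingers and scoop below 0.05 N and x of scoop in the frame of tray between -0.16 and 0.16 m and y of scoop in the frame of tray between -0.25 and 0.25 m and z of scoop in the frame of tray below 0.045 m and linear speed of scoop below 0.03 m/s), for 0.2 s.
At the end, for the whole second after the job is handed in: The gripper holds the tumbler with its underside 60 to 200 mm above the tray, within 0.1 rad (about 6 degrees) of upright, slower than 20 mm/s and 0.15 rad/s, touching nothing but the fingers and its ice; at least two cubes are inside it; the scoop lies at rest on the tray, let go (all of step 3 and (((horizontal distance between ice0 and tumbler below 0.034 m and z of ice0 in the frame of tumbler between 0.012 and 0.088 m) and ((horizontal distance between ice1 and tumbler below 0.034 m and z of ice1 in the frame of tumbler between 0.012 and 0.088 m) or (horizontal distance between ice2 and tumbler below 0.034 m and z of ice2 in the frame of tumbler between 0.012 and 0.088 m) or (horizontal distance between ice3 and tumbler below 0.034 m and z of ice3 in the frame of tumbler between 0.012 and 0.088 m) or (horizontal distance between ice4 and tumbler below 0.034 m and z of ice4 in the frame of tumbler between 0.012 and 0.088 m) or (horizontal distance between ice5 and tumbler below 0.034 m and z of ice5 in the frame of tumbler between 0.012 and 0.088 m) or (horizontal distance between ice6 and tumbler below 0.034 m and z of ice6 in the frame of tumbler between 0.012 and 0.088 m) or (horizontal distance between ice7 and tumbler below 0.034 m and z of ice7 in the frame of tumbler between 0.012 and 0.088 m))) or ((horizontal distance between ice1 and tumbler below 0.034 m and z of ice1 in the frame of tumbler between 0.012 and 0.088 m) and ((horizontal distance between ice2 and tumbler below 0.034 m and z of ice2 in the frame of tumbler between 0.012 and 0.088 m) or (horizontal distance between ice3 and tumbler below 0.034 m and z of ice3 in the frame of tumbler between 0.012 and 0.088 m) or (horizontal distance between ice4 and tumbler below 0.034 m and z of ice4 in the frame of tumbler between 0.012 and 0.088 m) or (horizontal distance between ice5 and tumbler below 0.034 m and z of ice5 in the frame of tumbler between 0.012 and 0.088 m) or (horizontal distance between ice6 and tumbler below 0.034 m and z of ice6 in the frame of tumbler between 0.012 and 0.088 m) or (horizontal distance between ice7 and tumbler below 0.034 m and z of ice7 in the frame of tumbler between 0.012 and 0.088 m))) or ((horizontal distance between ice2 and tumbler below 0.034 m and z of ice2 in the frame of tumbler between 0.012 and 0.088 m) and ((horizontal distance between ice3 and tumbler below 0.034 m and z of ice3 in the frame of tumbler between 0.012 and 0.088 m) or (horizontal distance between ice4 and tumbler below 0.034 m and z of ice4 in the frame of tumbler between 0.012 and 0.088 m) or (horizontal distance between ice5 and tumbler below 0.034 m and z of ice5 in the frame of tumbler between 0.012 and 0.088 m) or (horizontal distance between ice6 and tumbler below 0.034 m and z of ice6 in the frame of tumbler between 0.012 and 0.088 m) or (horizontal distance between ice7 and tumbler below 0.034 m and z of ice7 in the frame of tumbler between 0.012 and 0.088 m))) or ((horizontal distance between ice3 and tumbler below 0.034 m and z of ice3 in the frame of tumbler between 0.012 and 0.088 m) and ((horizontal distance between ice4 and tumbler below 0.034 m and z of ice4 in the frame of tumbler between 0.012 and 0.088 m) or (horizontal distance between ice5 and tumbler below 0.034 m and z of ice5 in the frame of tumbler between 0.012 and 0.088 m) or (horizontal distance between ice6 and tumbler below 0.034 m and z of ice6 in the frame of tumbler between 0.012 and 0.088 m) or (horizontal distance between ice7 and tumbler below 0.034 m and z of ice7 in the frame of tumbler between 0.012 and 0.088 m))) or ((horizontal distance between ice4 and tumbler below 0.034 m and z of ice4 in the frame of tumbler between 0.012 and 0.088 m) and ((horizontal distance between ice5 and tumbler below 0.034 m and z of ice5 in the frame of tumbler between 0.012 and 0.088 m) or (horizontal distance between ice6 and tumbler below 0.034 m and z of ice6 in the frame of tumbler between 0.012 and 0.088 m) or (horizontal distance between ice7 and tumbler below 0.034 m and z of ice7 in the frame of tumbler between 0.012 and 0.088 m))) or ((horizontal distance between ice5 and tumbler below 0.034 m and z of ice5 in the frame of tumbler between 0.012 and 0.088 m) and ((horizontal distance between ice6 and tumbler below 0.034 m and z of ice6 in the frame of tumbler between 0.012 and 0.088 m) or (horizontal distance between ice7 and tumbler below 0.034 m and z of ice7 in the frame of tumbler between 0.012 and 0.088 m))) or ((horizontal distance between ice6 and tumbler below 0.034 m and z of ice6 in the frame of tumbler between 0.012 and 0.088 m) and (horizontal distance between ice7 and tumbler below 0.034 m and z of ice7 in the frame of tumbler between 0.012 and 0.088 m))) and z of tumbler in the frame of tray between 0.066 and 0.206 m and angle between tumbler's own z axis and vertical below 0.1 rad and linear speed of tumbler below 0.02 m/s and angular speed of tumbler below 0.15 rad/s and contact force between the fingers and tumbler above 1 N and contact force between tumbler and tray below 0.05 N and contact force between tumbler and ice_tub below 0.05 N and contact force between tumbler and scoop below 0.05 N and contact force between tumbler and shaker below 0.05 N and contact force between tumbler and jigger below 0.05 N and contact force between tumbler and spare_tumbler below 0.05 N and contact force between tumbler and muddler below 0.05 N); the arm keeps its last pose, push and grip.
It fails at once if the other tumbler, the shaker, the jigger or the muddler is pushed more than 25 mm or tipped (distance of any of spare_tumbler, shaker, jigger, muddler from where it was at the start of the episode above 0.025 m or angle between any of spare_tumbler, shaker, jigger, muddler's own z axis and vertical above 0.35 rad).
It fails at once if the gripper touches the ice (contact force between any of the fingers, the arm and ice0 above 0.2 N or contact force between any of the fingers, the arm and ice1 above 0.2 N or contact force between any of the fingers, the arm and ice2 above 0.2 N or contact force between any of the fingers, the arm and ice3 above 0.2 N or contact force between any of the fingers, the arm and ice4 above 0.2 N or contact force between any of the fingers, the arm and ice5 above 0.2 N or contact force between any of the fingers, the arm and ice6 above 0.2 N or contact force between any of the fingers, the arm and ice7 above 0.2 N).
It fails at once if ice is spilt on the tray or the shelf (contact force between any of ice0, ice1, ice2, ice3, ice4, ice5, ice6, ice7 and tray above 0.05 N or contact force between any of ice0, ice1, ice2, ice3, ice4, ice5, ice6, ice7 and table above 0.05 N).
It fails at once if the tumbler being iced is tipped more than 0.35 rad (20 degrees) (angle between tumbler's own z axis and vertical above 0.35 rad).
It also fails if it takes over 72 s, if anything falls off the work surface, if the arm or the gripper's body presses on something with over 40 N, if the wrist force passes 120 N, or if a joint passes its speed limit or range.

### The arm

A 6-joint arm with a two-finger parallel gripper is mounted at the origin on the work surface. World frame = base frame: x ahead of the robot, y to its left, z up, the work surface at z = 0. Lengths are in m, angles in degrees, forces in N, time in s.
With the tool pointing down it reaches from about 0.25 to 0.725 m from the base axis. Payload 4 kg.
Tool frame: the origin (TCP) lies midway between the tips of the shut fingers; the grasp point (between the pads) lies 19 mm behind it; z points along the fingers, y is the line along which they close (so a half turn about z gives the same grasp; the last joint's range is limited). The gripper opens to 85 mm and grips with 20 to 120 N. Pads are 22 mm wide; open, the fingers measure 114 mm over their backs; the gripper's body (76 mm by 85 mm) begins 54 mm behind the grasp point. The pads swing forward as they close: fully open they stand 13 mm farther back than shut.
Start: joints at [-69.328, 13.785, 0.286, 76.501, 0, 90], TCP at [0.177, -0.468, 0.231] pointing down, gripper open.
Joint ranges: [-155.79, 155.79], [-60.16, 107.12], [-62.33, 73.08], [-114, 123.19], [-81.49, 82.49], [-180, 180]. Speed limits (degrees/s): [159.86, 159.86, 180, 180, 180, 180].

### API

Orientations are given as a 3x3 rotation matrix whose columns are the frame's x, y, z axes.
In Python, from rig import sense, snapshot, robot gives the robot as it stands.
- The arm moves only by the tool carry_out, never from a script. Its argument "commands" is one flat list of numbers, 5 for each row, row after row: the shift along the world's x, y, z in units of 60 mm (1.0 is 60 mm), then the turn about the world's z in units of 6 degrees (1.0 is 6 degrees), then the finger opening in mm, from 0 to 85.4. In form: [x, y, z, spin, jaw, x, y, z, spin, jaw, ...]. A call has exactly 8 rows; each row shifts and turns the commanded pose from where the row before left it; what a row does not reach is not made up. A row lasts 1/8 s, in which the tool goes at most 62.5 mm and 10.7 degrees, less where a joint would pass 70% of its speed; a pose out of reach is approached as far as the arm can. A call is refused whole if a number of a shift passes 1 or a number of a turn 1, either way. A call with a gripper value outside its range is refused whole. The fingers move at their own pace and stop on an object; "force" is the grip in N (left out, the last holds). Time passes only in rows, so rows that do not move let the fingers close, or fill a call up. It gives the time, the measured TCP pose, the force, the opening and the grip force at its end, in the units of the state.
- sense(): the state, without advancing time (a new reading comes with each control period).
- snapshot(name): name is "side" or "top" or "wrist"; returns a dict with "img" (400x640x3 uint8, red, green, blue), "fov_y" (degrees; the focal length in pixels is half the picture's height over the tangent of half this angle, whatever the lens; pixels are square), "cx", "cy" (the principal point, pixels), "k1" (the pictures are not rectified: a ray, as slopes to the right and down, at radius r is drawn at 1 + k1 r^2 times it, then the intrinsics apply), "T" (4x4, takes a point from camera to world coordinates); the wrist camera has in their place "hand_eye" (4x4, takes a point from camera to tool coordinates, whose origin is the TCP and whose axes are the flange's). Camera axes: x right, y up, looking along -z (the intrinsics and any distortion apply to the point x, -y, -z); pixel columns grow to the right and rows downward; lengths in m; the calibration is good to about 2 mm. A picture is of the moment at which its call begins: read the wrist's pose just before it. There is no depth.
- robot.sign_off(): hands the job in; it is judged then, once.
The state is a dict: "time": time; "joints": joint angles; "joint_vel": joint speeds; "joint_efforts": joint torques, N m; "eef_pos": TCP position; "tool_rot": TCP orientation; "force": force on the tool from outside, world axes, zero at the start; "wrist_torque": the same for the moment, N m; "opening": finger opening in m; "finger_force": force on a finger pad.
Only numpy, scipy, OpenCV 4.12 (cv2) and the standard library are available. Lean on these libraries where they do the work, as an engineer would, in place of code of your own. Each camera call takes 0.05 s, during which the arm holds its last target. There are 200 camera calls.

## Working session

There is one attempt and no reset: what is moved stays moved. The work goes in short steps, Python scripts to look and compute and a tool call to move; the robot and the scene stay as the last step left them, time stands still between calls to the robot, and variables do not carry over. Pictures are saved under pics/ and viewed, at most 10 in all, crops included, and the job is handed in when it is done.

Besides the shell and the picture viewer there is one more tool, called after "Emit:" as name(argument=value, ...) on one line, values as JSON. carry_out: Moves the arm, as the interface text tells. Its arguments: {"type":"object","properties":{"commands":{"type":"array","items":{"type":"number"}},"force":{"type":"number"}},"required":["commands"]}

```bash
ls; mkdir -p pics; cat > h.py <<'E'
import numpy as np,cv2
from rig import sense,snapshot,robot
def cam(s,T=None):
    T=np.array(s["T"]) if T is None else T
    f=200/np.tan(np.radians(s["fov_y"])/2); return f,s["cx"],s["cy"],s["k1"],T
def tw(st,s):
    M=np.eye(4);M[:3,:3]=st["tool_rot"];M[:3,3]=st["eef_pos"];return M@np.array(s["hand_eye"])
def ray(c,u,v):
    f,cx,cy,k,T=c; xd=np.array([(u-cx)/f,(v-cy)/f]); x=xd.copy()
    for _ in range(20): x=xd/(1+k*(x@x))
    d=T[:3,:3]@np.array([x[0],-x[1],-1.]); return T[:3,3],d
def onz(c,u,v,z):
    o,d=ray(c,u,v); return o+d*(z-o[2])/d[2]
def proj(c,P):
    f,cx,cy,k,T=c; p=T[:3,:3].T@(np.array(P)-T[:3,3]); x=np.array([p[0],-p[1]])/-p[2]; x=x*(1+k*(x@x)); return f*x[0]+cx,f*x[1]+cy
def tri(c1,p1,c2,p2):
    o1,d1=ray(c1,*p1);o2,d2=ray(c2,*p2);d1/=np.linalg.norm(d1);d2/=np.linalg.norm(d2)
    t=np.linalg.lstsq(np.c_[d1,-d2],o2-o1,rcond=None)[0];a=o1+t[0]*d1;b=o2+t[1]*d2
    return (a+b)/2,np.linalg.norm(a-b)
def load(n):
    import pickle; return pickle.load(open(n,'rb'))
E
python3 - <<'E'
from h import *
import pickle
st=sense();print({k:np.round(v,3).tolist() for k,v in st.items()})
for n in("top","side"):
    s=snapshot(n);pickle.dump(s,open(f"{n}0.pkl","wb"))
    print(n,[s[k] for k in("fov_y","cx","cy","k1")],np.round(s["T"],3).tolist())
    cv2.imwrite(f"pics/{n}0.png",cv2.resize(s["img"][:,:,::-1],(800,500),interpolation=cv2.INTER_CUBIC))
E
```

```text
pics
{'time': 0.0, 'joints': [-69.327, 13.832, 0.213, 76.501, -0.0, 89.999], 'joint_vel': [-0.062, 0.085, -0.026, -0.008, -0.001, -0.038], 'joint_efforts': [0.0, -37.232, 25.241, 0.017, -0.0, -0.0], 'eef_pos': [0.176, -0.467, 0.23], 'tool_rot': [[0.936, 0.353, -0.001], [0.353, -0.936, 0.002], [-0.0, -0.002, -1.0]], 'force': [0.65, 0.356, -0.089], 'wrist_torque': [-0.061, -0.002, -0.004], 'finger_force': 0.0, 'opening': 0.085}
top [55.13851462405009, 323.6681448110067, 201.29520084644713, -0.07521636856368796] [[-0.014, 0.996, -0.086, 0.388], [-1.0, -0.016, -0.021, 0.058], [-0.022, 0.085, 0.996, 0.981], [0.0, 0.0, 0.0, 1.0]]
side [46.44060721385375, 321.15376062665837, 196.46215800650668, -0.031102865100062348] [[-0.94, 0.238, -0.245, 0.197], [-0.342, -0.631, 0.696, 0.823], [0.011, 0.738, 0.675, 0.809], [0.0, 0.0, 0.0, 1.0]]
```

View pics/top0.png

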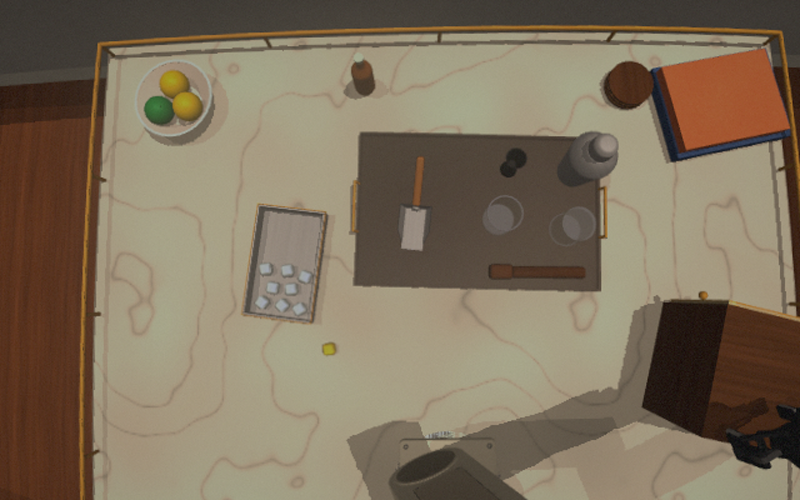

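View pics/side0.png

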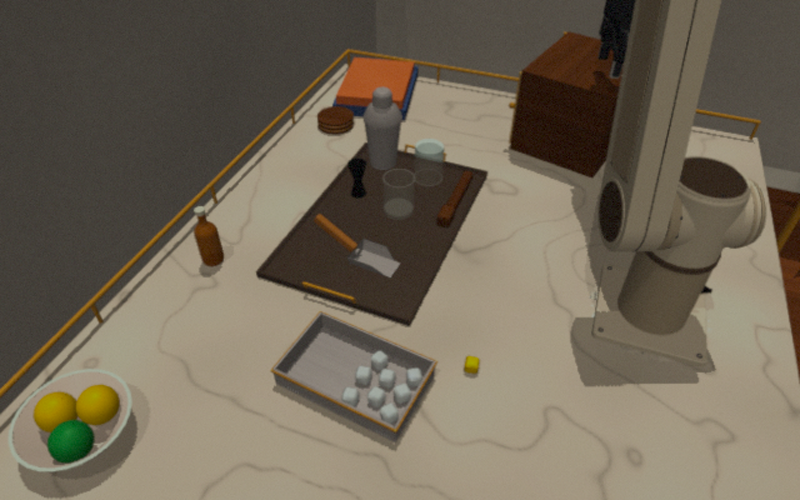

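The two candidate tumblers in the top view are (503,215) and (572,227). The left one has its thick disc at the bottom (side view (398,208)), so it is mouth up and is the target. The right one, with its disc on top (side (430,148)), is the spare. The scoop's handle is at (419,180) and its blade at (413,228), lip towards the robot. The tub is at (285,263) with 8 white cubes. The yellow cube at (329,349) is a look-alike.

```bash
python3 - <<'E'
from h import *
t=load("top0.pkl");s=load("side0.pkl");ct=cam(t);cs=cam(s)
P=lambda u,v,z:np.round(onz(ct,u/1.25,v/1.25,z),4)
print("tub corners",[P(*p,.04)[:2].tolist() for p in((258,206),(327,212),(314,321),(243,315))])
print("tray corners",[P(*p,.014)[:2].tolist() for p in((359,133),(601,138),(600,290),(355,286))])
hsv=cv2.cvtColor(t["img"],cv2.COLOR_RGB2HSV)
# handle
m=cv2.inRange(hsv,(3,110,70),(20,255,255)); m[:, :310]=0;m[:,360:]=0;m[:110]=0;m[200:]=0
n,l,stt,c=cv2.connectedComponentsWithStats(m);i=1+np.argmax(stt[1:,4]);ys,xs=np.where(l==i)
r=cv2.minAreaRect(np.c_[xs,ys].astype(np.float32));print("handle",stt[i],r)
print("handle ends",[P(*(1.25*p),.05).tolist() for p in cv2.boxPoints(r)])
# blade lip: bright
b=cv2.inRange(hsv,(0,0,120),(180,60,255));b[:,:312]=0;b[:,355:]=0;b[:155]=0;b[210:]=0
ys,xs=np.where(b);r=cv2.minAreaRect(np.c_[xs,ys].astype(np.float32));print("blade",len(xs),r,[P(*(1.25*p),.01).tolist() for p in cv2.boxPoints(r)])
# cubes
m=cv2.inRange(hsv,(0,0,165),(180,50,255));mm=np.zeros_like(m);cv2.fillPoly(mm,[np.int32(np.array([(260,210),(324,216),(311,317),(247,311)])/1.25)],255);m&=mm
n,l,q,c=cv2.connectedComponentsWithStats(m)
for k in range(1,n):
    if q[k,4]>15:print("cube",q[k,4],np.round(c[k],1),P(*(1.25*c[k]),.022)[:2])
# side img cubes etc
big=cv2.resize(t["img"][:,:,::-1][155:265,185:505],(0,0),fx=2.5,fy=2.5,interpolation=cv2.INTER_CUBIC)
tub=cv2.resize(t["img"][:,:,::-1][160:262,190:265],(0,0),fx=5,fy=5,interpolation=cv2.INTER_CUBIC)
sc=cv2.resize(t["img"][:,:,::-1][120:205,310:345],(0,0),fx=5,fy=5,interpolation=cv2.INTER_CUBIC)
gl=cv2.resize(t["img"][:,:,::-1][150:200,380:485],(0,0),fx=2,fy=2,interpolation=cv2.INTER_CUBIC)
out=np.zeros((510,770,3),np.uint8);out[:510,:375]=tub;out[:425,380:555]=sc;out[:100,558:768]=gl
cv2.imwrite("pics/crop1.png",out)
E
```

```text
tub corners [[0.5664, 0.3729], [0.5512, 0.2322], [0.3352, 0.2583], [0.3481, 0.4009]]
tray corners [[0.7214, 0.1704], [0.7027, -0.3346], [0.3871, -0.3153], [0.4033, 0.1801]]
handle [330 125  10  40 252] ((334.3118896484375, 144.3811798095703), (6.4677414894104, 39.30397033691406), 5.7105937004089355)
handle ends [[0.5612, 0.0632, 0.05], [0.6597, 0.0519, 0.05], [0.6578, 0.036, 0.05], [0.5593, 0.0474, 0.05]]
blade 526 ((330.44354248046875, 182.54588317871094), (16.429563522338867, 33.64802169799805), 5.90614128112793) [[0.4792, 0.0867, 0.01], [0.5653, 0.0767, 0.01], [0.5602, 0.0348, 0.01], [0.4742, 0.0452, 0.01]]
cube 27 [211.2 214.6] [0.4416 0.3648]
cube 26 [228.6 215.5] [0.4387 0.3198]
cube 27 [243.6 220.7] [0.4248 0.2815]
cube 30 [216.8 229.5] [0.4035 0.35  ]
cube 31 [231.9 230.5] [0.4007 0.3112]
cube 29 [208.7 241.3] [0.3739 0.3708]
cube 29 [224.5 243.9] [0.3672 0.33  ]
cube 23 [238.5 246.6] [0.36   0.2943]
```

View pics/crop1.png

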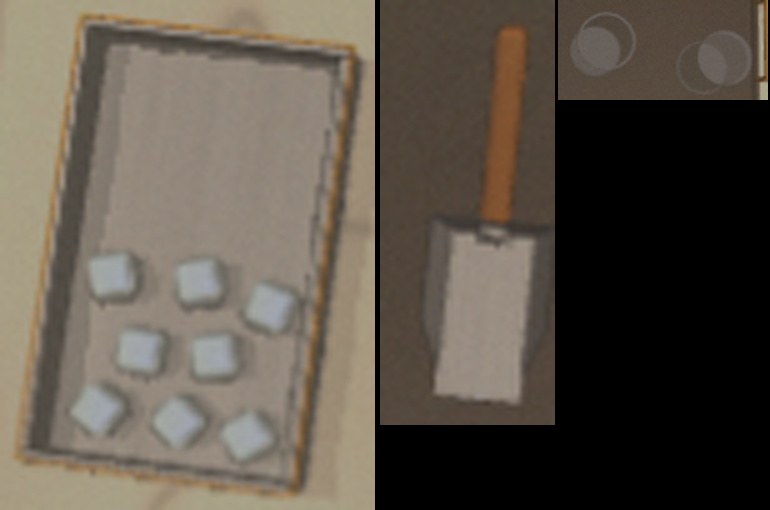

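The crop shows the left glass's bright disc low and nearer the image centre, so it is mouth up and is the target. The scoop lies lip towards the robot, parallel to the tub. The 8 cubes fill the near half of the tub. Next I move above the handle.

Emit:
carry_out(commands=[0.48,0.54,0,1,85,0.48,0.54,0,1,85,0.48,0.54,0,1,85,0.48,0.54,0,1,85,0.48,0.54,0,1,85,0.48,0.54,0,1,85,0.48,0.54,0,1,85,0.48,0.54,0,1,85], force=60)

```text
time: 1.1
eef_pos: [0.4074, -0.2073, 0.2309]
tool_rot: [[0.36, 0.933, -0.001], [0.933, -0.36, 0.0], [0.0, -0.001, -1.0]]
force: [0.6, 0.1, -0.6]
opening: 0.0851
finger_force: 0.0
```

Emit:
carry_out(commands=[0.48,0.54,0,1,85,0.48,0.54,0,1,85,0.48,0.54,0,1,85,0.48,0.54,0,1,85,0.48,0.54,0,1,85,0.48,0.54,0,1,85,0.48,0.54,0,1,85,0.48,0.54,0,1,85])

```text
time: 2.1
eef_pos: [0.6378, 0.0517, 0.2306]
tool_rot: [[-0.452, 0.892, -0.001], [0.892, 0.452, -0.0], [0.0, -0.001, -1.0]]
force: [0.6, -0.8, -0.5]
opening: 0.0852
finger_force: 0.0
```

Emit:
carry_out(commands=[0,0,-0.1,1,85,0,0,-0.1,1,85,0,0,-0.1,1,85,0,0,-0.1,1,85,0,0,-0.1,1,85,0,0,-0.1,1,85,0,0,-0.1,1,85,0,0,-0.1,1,85])

```text
time: 3.1
eef_pos: [0.6369, 0.0506, 0.1823]
tool_rot: [[-0.965, 0.261, -0.002], [0.261, 0.965, -0.0], [0.001, -0.001, -1.0]]
force: [0.4, 0.4, -0.0]
opening: 0.0852
finger_force: 0.0
```

```bash
python3 - <<'E'
from h import *
import pickle
t=load("top0.pkl");s=load("side0.pkl");ct=cam(t);cs=cam(s)
print("tumbler mouth",onz(ct,404,170.5,.094),"base",onz(ct,399,175,.016))
for n,p,z in(("jig",(513/1.25,160/1.25),.08),("spare top",(578/1.25,223/1.25),.094),("shaker top",(606/1.25,146/1.25),.2)):print(n,onz(ct,*p,z))
st=sense();w=snapshot("wrist");pickle.dump((st,w),open("w1.pkl","wb"))
print(np.round(st["joints"],1),np.round(st["eef_pos"],4),np.degrees(np.arctan2(st["tool_rot"][1][1],st["tool_rot"][0][1])))
cv2.imwrite("pics/w1.png",w["img"][:,:,::-1])
c=cam(w,tw(st,w));hsv=cv2.cvtColor(w["img"],cv2.COLOR_RGB2HSV)
m=cv2.inRange(hsv,(3,110,70),(20,255,255));n,l,q,cc=cv2.connectedComponentsWithStats(m)
for k in range(1,n):
  if q[k,4]>500:
    ys,xs=np.where(l==k);r=cv2.minAreaRect(np.c_[xs,ys].astype(np.float32));print(q[k],r)
    for p in cv2.boxPoints(r):print(p,[np.round(onz(c,*p,z)[:2],4).tolist() for z in(.03,.07)])
E
```

```text
tumbler mouth [ 0.53375219 -0.11180103  0.094     ] base [ 0.5351803  -0.11364599  0.016     ]
jig [ 0.6392107  -0.13369748  0.08      ]
spare top [ 0.51305673 -0.24856477  0.094     ]
shaker top [ 0.628288   -0.26666854  0.2       ]
[ 4.5 31.2 18.9 77.8 -0.  19.7] [0.6369 0.0506 0.1823] 74.87058595203342
[493   0 122  58 660] ((553.4940185546875, 27.24432373046875), (57.286834716796875, 120.2465591430664), 88.66777801513672)
[4.9272104e+02 6.4888000e-03] [[0.5039, 0.2406], [0.5133, 0.2169]]
[612.9351     -2.7891922] [[0.5266, 0.3528], [0.5329, 0.3137]]
[614.26697  54.48216] [[0.5769, 0.351], [0.5763, 0.3122]]
[494.05292  57.27784] [[0.5519, 0.235], [0.5548, 0.212]]
[   0    6  119   72 3237] ((55.024505615234375, 40.641422271728516), (34.07328414916992, 127.89279174804688), 70.70995330810547)
[-10.959895  45.685966] [[0.4106, -0.2253], [0.4327, -0.1857]]
[109.752785    3.4365253] [[0.4149, -0.0934], [0.4364, -0.0717]]
[121.0089    35.596878] [[0.4429, -0.094], [0.4606, -0.0722]]
[ 0.2962265 77.84632  ] [[0.4405, -0.2283], [0.4586, -0.1882]]
[413  28  34 116 807] ((429.77996826171875, 85.46000671386719), (114.2684555053711, 20.081832885742188), 81.8698959350586)
[411.75995   30.320007] [[0.5106, 0.1644], [0.5191, 0.151]]
[431.63995   27.480011] [[0.5128, 0.1825], [0.521, 0.1666]]
[447.8 140.6] [[0.6165, 0.1799], [0.6106, 0.1644]]
[427.91998 143.44   ] [[0.6142, 0.1602], [0.6086, 0.1474]]
[ 303  121   29  103 1779] ((316.7105407714844, 171.7827911376953), (103.2030029296875, 18.250268936157227), 82.76307678222656)
[301.15775 121.74188] [[0.562, 0.0452], [0.5635, 0.048]]
[319.2626  119.44284] [[0.5645, 0.0626], [0.5657, 0.0631]]
[332.26334 221.8237 ] [[0.6681, 0.0483], [0.6552, 0.0507]]
[314.15848 224.12274] [[0.6656, 0.0292], [0.653, 0.0342]]
```

View pics/w1.png

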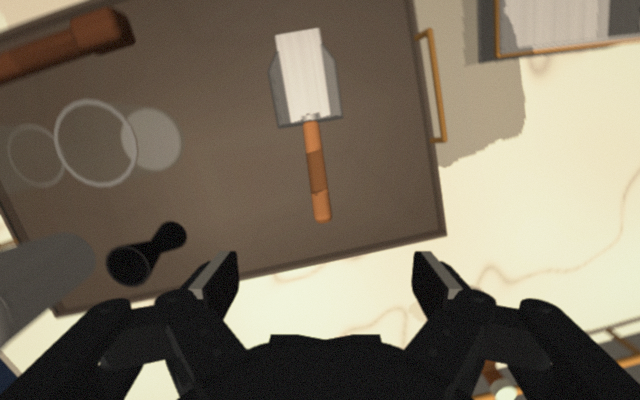

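The wrist view shows the handle axis running from (310,120) to (323,222), between the open fingers' lines. I'll align the yaw, descend and grip.

Emit:
carry_out(commands=[0,-0.09,-0.4,1,85,0,0,-0.5,0.3,85,0,0,-0.6,0,85,0,0,-0.5,0,85,0,0,-0.27,0,85,0,0,0,0,0,0,0,0,0,0,0,0,0,0,0], force=60)

```text
time: 4.15
eef_pos: [0.6385, 0.0453, 0.0488]
tool_rot: [[-0.991, 0.131, 0.003], [0.131, 0.991, 0.0], [-0.003, 0.001, -1.0]]
force: [-0.6, 0.4, 1.3]
opening: 0.032
finger_force: 0.0
```

Emit:
carry_out(commands=[0,0,0,0,0,0,0,0,0,0,0,0,0,0,0,0,0,0.3,0,0,0,0,0.4,0,0,0,0,0.4,0,0,0,0,0.4,0,0,0,0,0,0,0])

```text
time: 5.15
eef_pos: [0.6385, 0.0452, 0.1387]
tool_rot: [[-0.991, 0.131, 0.004], [0.131, 0.991, 0.0], [-0.004, 0.001, -1.0]]
force: [0.2, 0.3, -1.9]
opening: 0.0153
finger_force: 60.1
```

```bash
python3 - <<'E'
from h import *
st=sense();print(np.round(st["eef_pos"],4),np.round(st["force"],2),np.round(st["wrist_torque"],3),st["opening"],st["finger_force"],np.degrees(np.arctan2(st["tool_rot"][1][1],st["tool_rot"][0][1])))
s=snapshot("side");t=snapshot("top")
a=cv2.resize(s["img"][:,:,::-1][100:300,150:450],(0,0),fx=1.8,fy=1.8,interpolation=cv2.INTER_CUBIC);b=cv2.resize(t["img"][:,:,::-1][100:220,300:400],(0,0),fx=2.4,fy=2.4)
o=np.zeros((360,790,3),np.uint8);o[:360,:540]=a;o[:288,545:785]=b;cv2.imwrite("pics/g1.png",o)
E
```

```text
[0.6385 0.0452 0.1387] [ 0.15  0.26 -1.94] [-0.003 -0.11  -0.07 ] 0.015252220936120638 60.11841058731079 82.47292038697084
```

View pics/g1.png

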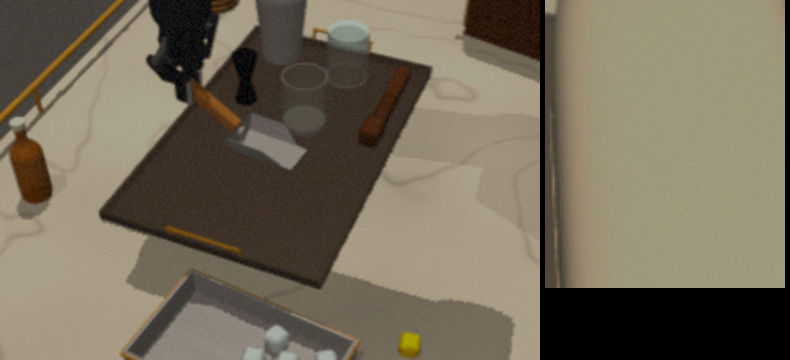

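```bash
python3 - <<'E'
from h import *
import pickle
st=sense();s=snapshot("side");w=snapshot("wrist");cs=cam(s);cw=cam(w,tw(st,w))
R=np.array(st["tool_rot"]);p=np.array(st["eef_pos"]);y=R[:,1];
def onplane(c,u,v):
    o,d=ray(c,u,v);return o+d*((p-o)@y)/(d@y)
P=onplane(cs,150+299/1.8,100+158/1.8);x=R[:,0];print("lip side",P,"dist along",(P-p)@x,"expected z",p[2]-.0428)
print("proj to wrist",proj(cw,P))
cv2.imwrite("pics/w2.png",w["img"][:,:,::-1])
E
```

```text
lip side [0.47602253 0.06635381 0.09919888] dist along 0.16201756700859007 expected z 0.09314814000940536
proj to wrist (np.float64(328.5417911594314), np.float64(-62.19460065584576))
```

View pics/w2.png

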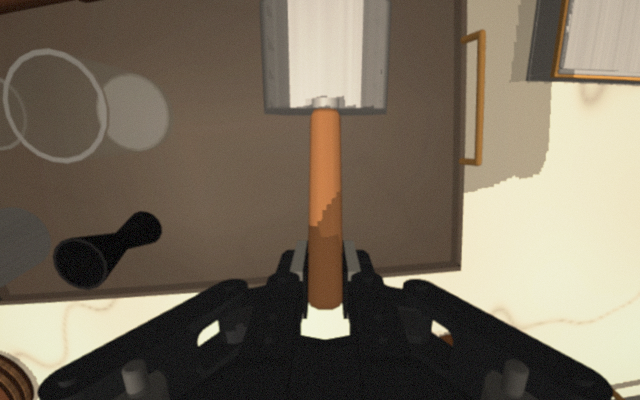

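Emit:
carry_out(commands=[-0.1,0.6,0.05,0.9,0,-0.1,0.6,0,0.9,0,-0.1,0.6,0,0.9,0,-0.1,0.6,0,0.9,0,-0.1,0.6,0,0.9,0,-0.1,0.6,0,0.9,0,-0.1,0.6,0,0.9,0,-0.1,0.6,0,0.9,0], force=80)

```text
time: 6.35
eef_pos: [0.5883, 0.3339, 0.1383]
tool_rot: [[-0.811, -0.586, -0.002], [-0.586, 0.811, -0.001], [0.003, 0.0, -1.0]]
force: [1.1, 0.0, -1.2]
opening: 0.0147
finger_force: 81.9
```

Emit:
carry_out(commands=[-0.08,0.5,0,0.8,0,-0.07,0.31,0,0.4,0,0,0,-0.3,0,0,0,0,-0.4,0,0,0,0,-0.4,0,0,0,0,-0.1,0,0,0,0,0,0,0,0,0,0,0,0])

```text
time: 7.35
eef_pos: [0.5811, 0.3821, 0.0694]
tool_rot: [[-0.733, -0.68, 0.002], [-0.68, 0.733, 0.001], [-0.002, -0.0, -1.0]]
force: [0.5, 0.1, -0.5]
opening: 0.0148
finger_force: 81.8
```

```bash
cat > look.py <<'E'
from h import *
import sys
st=sense();s=snapshot("side");w=snapshot("wrist");t=snapshot("top")
R=np.array(st["tool_rot"]);p=np.array(st["eef_pos"])
c0=np.array([.4502,.3161]);B=np.array([[.9924,-.1234],[.1234,.9924]])
yaw=np.degrees(np.arctan2(R[1,1],R[0,1]))
print("t",st["time"],"tcp",np.round(p,4),"tub",np.round(B@(p[:2]-c0)*1000,1),"phi",round(yaw-82.9,1),"F",np.round(st["force"],1),"Tq",np.round(st["wrist_torque"],2),"open",round(st["opening"],4),round(st["finger_force"],1))
print("joints",np.round(st["joints"],0))
a=cv2.resize(s["img"][:,:,::-1][180:360,200:420],(0,0),fx=2.2,fy=2.2,interpolation=cv2.INTER_CUBIC)
b=cv2.resize(w["img"][:,:,::-1][:,100:560],(310,270));c=cv2.resize(t["img"][:,:,::-1][140:270,180:310],(0,0),fx=1,fy=1)
o=np.zeros((400,800,3),np.uint8);o[:396,:484]=a;o[:270,487:797]=b;o[270:400,487:617]=c
cv2.imwrite("pics/%s.png"%sys.argv[1],o)
E
python3 look.py l1
```

```text
t 7.35 tcp [0.5811 0.3821 0.0694] tub [121.8  81.7] phi 50.0 F [ 0.5  0.1 -0.5] Tq [ 0.06 -0.02  0.04] open 0.0148 81.8
joints [ 33.  42.  20.  68.  -0. -10.]
```

View pics/l1.png

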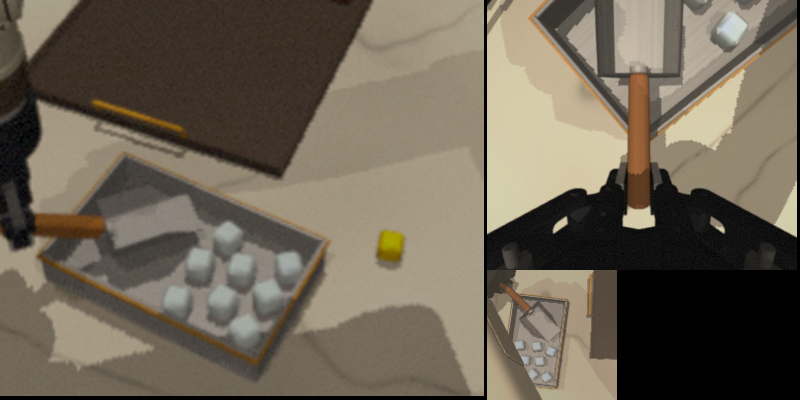

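The scoop is level and hangs over the empty end (l1, side view lip near (190,215)). All 8 cubes are in front of it. Next I lower it and sweep.

Emit:
carry_out(commands=[-0.03,-0.01,-0.2,0,0,-0.09,-0.05,-0.175,0,0,-0.006,-0.089,0,-0.556,0,-0.006,-0.089,0,-0.556,0,-0.006,-0.089,0,-0.556,0,0.006,-0.1125,0,-0.625,0,0.006,-0.1125,0,-0.625,0,0.006,-0.1125,0,-0.625,0])

```text
time: 8.5
eef_pos: [0.5731, 0.342, 0.0456]
tool_rot: [[-0.93, -0.366, 0.001], [-0.366, 0.93, 0.001], [-0.001, 0.001, -1.0]]
force: [1.3, 0.9, 1.5]
opening: 0.0148
finger_force: 82.3
```

```bash
python3 look.py l2
```

```text
t 8.5 tcp [0.5731 0.342  0.0456] tub [118.8  40.9] phi 28.6 F [1.3 0.9 1.5] Tq [ 0.2  -0.12 -0.02] open 0.0148 82.3
joints [31. 40. 13. 63.  0.  9.]
```

Emit:
carry_out(commands=[0.006,-0.1125,0,-0.625,0,-0.024,-0.146,0,-0.625,0,-0.024,-0.146,0,-0.625,0,-0.024,-0.146,-0.01,-0.625,0,-0.024,-0.146,0,-0.625,0,-0.058,-0.133,0,-0.556,0,-0.058,-0.133,0,-0.556,0,-0.058,-0.133,0,-0.556,0])

```text
time: 9.65
eef_pos: [0.5579, 0.2769, 0.0455]
tool_rot: [[-0.992, 0.125, 0.002], [0.125, 0.992, 0.002], [-0.002, 0.002, -1.0]]
force: [1.4, 1.0, 2.2]
opening: 0.0143
finger_force: 82.4
```

Emit:
carry_out(commands=[-0.1,0.012,0,0,0,-0.1,0.012,0,0,0,-0.1,0.012,0,0,0,-0.1,0.012,0,0,0,-0.1,0.012,0,0,0,-0.1,0.012,0,0,0,-0.1,0.012,0,0,0,0,0,0,0,0])

```text
time: 10.65
eef_pos: [0.5144, 0.2815, 0.0451]
tool_rot: [[-0.992, 0.124, -0.001], [0.124, 0.992, 0.0], [0.001, 0.0, -1.0]]
force: [2.0, 0.6, 4.3]
opening: 0.015
finger_force: 82.8
```

```bash
python3 look.py l3
```

```text
t 10.65 tcp [0.5144 0.2815 0.0451] tub [ 68.  -26.4] phi -0.0 F [2.  0.6 4.3] Tq [ 0.07 -0.32  0.  ] open 0.015 82.8
joints [29. 31. -2. 56.  0. 36.]
```

View pics/l3.png

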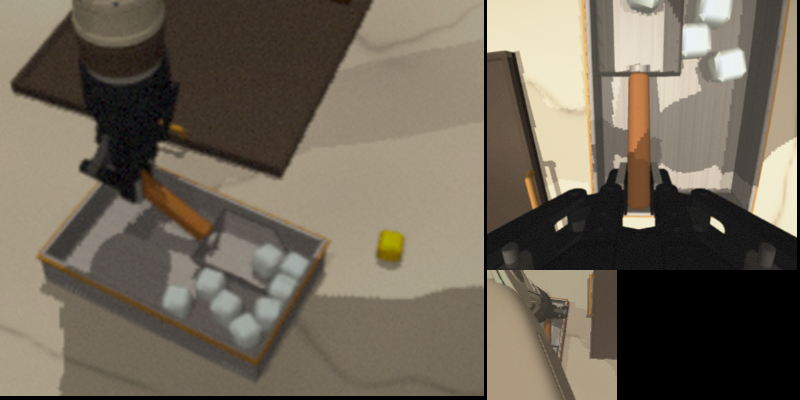

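Emit:
carry_out(commands=[-0.06,0.007,0,0,0,-0.06,0.007,0,0,0,-0.05,0.006,0,0,0,0,0,0,0,0,0,0,0,0,0,0,0,0,0,0,0,0,0,0,0,0,0,0,0,0])

```text
time: 11.8
eef_pos: [0.5052, 0.2826, 0.0453]
tool_rot: [[-0.992, 0.124, 0.0], [0.124, 0.992, 0.0], [-0.0, 0.0, -1.0]]
force: [3.8, 0.1, 6.4]
opening: 0.0147
finger_force: 82.9
```

```bash
cat > cubes.py <<'E'
from h import *
import sys
st=sense();s=snapshot("side");c=cam(s);p=np.array(st["eef_pos"]);R=np.array(st["tool_rot"])
print("t",st["time"],"tcp",np.round(p,4),"F",np.round(st["force"],1),"Tq",np.round(st["wrist_torque"],2))
c0=np.array([.4502,.3161]);B=np.array([[.9924,-.1234],[.1234,.9924]])
print("tub",B@(p[:2]-c0)*1000)
hsv=cv2.cvtColor(s["img"],cv2.COLOR_RGB2HSV);m=cv2.inRange(hsv,(70,12,110),(125,90,255));m[:230]=0;m[:,:240]=0;m[:,360:]=0
d=cv2.distanceTransform(m,cv2.DIST_L2,3)
n,l,q,cc=cv2.connectedComponentsWithStats((d>3.2).astype(np.uint8))
z=float(sys.argv[1])
for k in range(1,n):
    P=onz(c,*cc[k],z);sc=R.T@(P-p);print(np.round(cc[k],0),q[k,4],"tub",np.round(B@(P[:2]-c0)*1000),"scoop xy",np.round([sc[0]*1000-118,sc[1]*1000]))
cv2.imwrite("pics/c_%.2f.png"%st["time"],cv2.resize(s["img"][:,:,::-1][180:360,200:420],(0,0),fx=2.2,fy=2.2))
E
python3 cubes.py 0.02
```

```text
t 11.8 tcp [0.5052 0.2826 0.0453] F [3.8 0.1 6.4] Tq [-0.05 -0.63 -0.04]
tub [ 58.6661351  -26.44144829]
```

```bash
python3 - <<'E'
import cv2
im=cv2.imread("pics/c_11.80.png");h=cv2.cvtColor(im,cv2.COLOR_BGR2HSV)
for p in((268,262),(290,266),(283,290),(210,282),(225,305),(240,240)):print(p,h[p[1],p[0]])
E
```

```text
(268, 262) [ 71  12 172]
(290, 266) [ 71  12 170]
(283, 290) [ 45  13 153]
(210, 282) [ 60  14 168]
(225, 305) [ 60  12 168]
(240, 240) [ 17  34 135]
```

View pics/c_11.80.png

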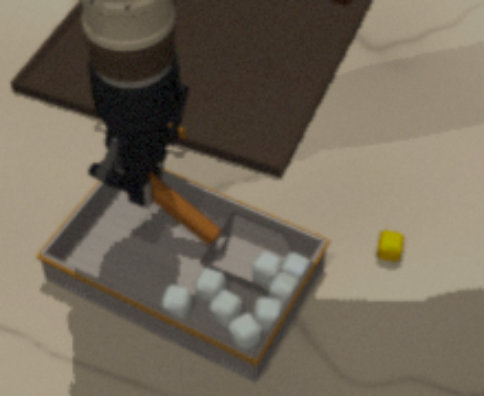

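```bash
sed -i 's/(70,12,110),(125,90,255)/(35,5,140),(125,22,255)/' cubes.py; python3 cubes.py 0.02; python3 - <<'E'
from h import *
st=sense();s=snapshot("side");c=cam(s);p=np.array(st["eef_pos"]);R=np.array(st["tool_rot"])
for q in((268,266),(295,266),(284,288),(268,311)):
    P=onz(c,200+q[0]/2.2,180+q[1]/2.2,.019);sc=R.T@(P-p);print(q,np.round([sc[0]*1000-118,sc[1]*1000]))
E
```

```text
t 11.85 tcp [0.5052 0.2826 0.0453] F [3.4 0.1 5.8] Tq [-0.05 -0.58 -0.08]
tub [ 58.67312231 -26.42692648]
[321. 299.] 10 tub [-69. -27.] scoop xy [ 9. -1.]
[334. 300.] 11 tub [-93. -38.] scoop xy [ 33. -11.]
[295. 307.] 13 tub [-30.  14.] scoop xy [-29.  40.]
[329. 308.] 11 tub [-92. -14.] scoop xy [33. 12.]
[279. 314.] 13 tub [-12.  44.] scoop xy [-47.  70.]
[302. 317.] 15 tub [-54.  28.] scoop xy [-5. 54.]
[322. 320.] 12 tub [-92.  16.] scoop xy [32. 43.]
[311. 328.] 17 tub [-81.  42.] scoop xy [22. 68.]
(268, 266) [12.  2.]
(295, 266) [34. -9.]
(284, 288) [36. 17.]
(268, 311) [34. 45.]
```

Emit:
carry_out(commands=[0.02,-0.002,0,0,0,0.03,-0.004,0.03,0,0,0.02,-0.002,0.1,0,0,0,0,0.2,0,0,0,0,0.25,0,0,0,0,0.25,0,0,0,0,0.25,0,0,0,0,0.2,0,0])

```text
time: 12.95
eef_pos: [0.5096, 0.282, 0.1234]
tool_rot: [[-0.992, 0.124, 0.001], [0.124, 0.992, 0.001], [-0.001, 0.001, -1.0]]
force: [0.3, 0.1, -1.9]
opening: 0.015
finger_force: 81.8
```

Emit:
carry_out(commands=[0,0,0.15,0,0,0,0,0.08,0,0,0,0,0.04,0,0,0,0,0,0,0,0,0,0,0,0,0,0,0,0,0,0,0,0,0,0,0,0,0,0,0])

```text
time: 13.95
eef_pos: [0.5093, 0.282, 0.1379]
tool_rot: [[-0.992, 0.124, -0.0], [0.124, 0.992, -0.0], [0.0, -0.0, -1.0]]
force: [1.1, -0.2, -2.1]
opening: 0.0151
finger_force: 81.9
```

```bash
python3 - <<'E'
from h import *
import pickle
st=sense();s=snapshot("side");w=snapshot("wrist");pickle.dump((st,s,w),open("lift.pkl","wb"))
c=cam(s);p=np.array(st["eef_pos"]);R=np.array(st["tool_rot"])
print(st["time"],np.round(p,4),np.round(st["force"],2),np.round(st["wrist_torque"],3))
hsv=cv2.cvtColor(s["img"],cv2.COLOR_RGB2HSV);m=cv2.inRange(hsv,(35,5,140),(125,22,255));m[:180]=0;m[:,:240]=0;m[:,380:]=0
d=cv2.distanceTransform(m,cv2.DIST_L2,3);n,l,q,cc=cv2.connectedComponentsWithStats((d>3.2).astype(np.uint8))
B=np.array([[.9924,-.1234],[.1234,.9924]])
for k in range(1,n):
    P=onz(c,*cc[k],p[2]-.04+.015);sc=R.T@(P-p);F=onz(c,*cc[k],.02);print(np.round(cc[k],0),q[k,4],"if scoop",np.round([sc[0]*1000-118,sc[1]*1000]),"if tub",np.round(B@(F[:2]-[.4502,.3161])*1000))
a=cv2.resize(s["img"][:,:,::-1][180:360,200:420],(0,0),fx=2.2,fy=2.2);b=cv2.resize(w["img"][:,:,::-1][:,100:560],(310,270));o=np.zeros((400,800,3),np.uint8);o[:396,:484]=a;o[:270,487:797]=b;cv2.imwrite("pics/lift.png",o)
E
```

```text
13.95 [0.5093 0.282  0.1379] [ 1.14 -0.25 -2.14] [ 0.001 -0.14  -0.021]
[320. 269.] 14 if scoop [ 9. -1.] if tub [-31. -94.]
[334. 270.] 15 if scoop [ 35. -11.] if tub [ -60. -105.]
[328. 280.] 16 if scoop [35. 15.] if tub [-61. -77.]
[295. 307.] 12 if scoop [ 9. 95.] if tub [-31.  14.]
[279. 314.] 11 if scoop [ -7. 120.] if tub [-12.  43.]
[302. 317.] 13 if scoop [ 30. 106.] if tub [-54.  28.]
[322. 320.] 12 if scoop [63. 96.] if tub [-92.  16.]
[311. 328.] 16 if scoop [ 53. 119.] if tub [-81.  41.]
```

Three cubes sit on the blade, near the lip. A short forward jerk should settle them against the back wall.

Emit:
carry_out(commands=[0.05,-0.006,0,0,0,0.1,-0.012,0,0,0,0.15,-0.019,0,0,0,0.2,-0.025,0,0,0,0.2,-0.025,0,0,0,0.2,-0.025,0,0,0,-0.4,0.05,0,0,0,-0.3,0.037,0,0,0])

```text
time: 15.05
eef_pos: [0.5214, 0.2802, 0.1376]
tool_rot: [[-0.992, 0.125, -0.001], [0.125, 0.992, -0.0], [0.001, -0.0, -1.0]]
force: [-0.9, -0.0, -0.6]
opening: 0.0146
finger_force: 81.9
```

Emit:
carry_out(commands=[-0.2,0.025,0,0,0,-0.12,0.015,0,0,0,-0.05,0.006,0,0,0,0,0,0,0,0,0,0,0,0,0,0,0,0,0,0,0,0,0,0,0,0,0,0,0,0])

```text
time: 16.05
eef_pos: [0.4992, 0.2832, 0.138]
tool_rot: [[-0.992, 0.124, 0.0], [0.124, 0.992, -0.0], [-0.0, -0.0, -1.0]]
force: [-0.5, 1.0, -1.0]
opening: 0.0148
finger_force: 81.9
```

```bash
cat > sc.py <<'E'
from h import *
st=sense();s=snapshot("side")
c=cam(s);p=np.array(st["eef_pos"]);R=np.array(st["tool_rot"])
print(st["time"],np.round(p,4),np.round(st["force"],2),np.round(st["wrist_torque"],3),"joints",np.round(st["joints"]))
hsv=cv2.cvtColor(s["img"],cv2.COLOR_RGB2HSV);m=cv2.inRange(hsv,(35,5,140),(125,22,255));m[:100]=0;m[:,:200]=0;m[:,400:]=0
d=cv2.distanceTransform(m,cv2.DIST_L2,3);n,l,q,cc=cv2.connectedComponentsWithStats((d>3.0).astype(np.uint8))
B=np.array([[.9924,-.1234],[.1234,.9924]])
for k in range(1,n):
    P=onz(c,*cc[k],p[2]-.04+.015);sc=R.T@(P-p);F=onz(c,*cc[k],.02);print(np.round(cc[k],0),q[k,4],"if scoop",np.round([sc[0]*1000-118,sc[1]*1000]),"if tub",np.round(B@(F[:2]-[.4502,.3161])*1000))
E
python3 sc.py
```

```text
16.05 [0.4992 0.2832 0.138 ] [-0.55  0.98 -0.98] [ 0.038 -0.127  0.032] joints [30. 25.  2. 67. -0. 37.]
[317. 268.] 12 if scoop [-7. -1.] if tub [-24. -95.]
[334. 269.] 14 if scoop [ 23. -13.] if tub [ -58. -108.]
[335. 282.] 14 if scoop [39. 13.] if tub [-76. -78.]
[295. 307.] 11 if scoop [-1. 94.] if tub [-31.  14.]
[279. 314.] 10 if scoop [-18. 120.] if tub [-12.  43.]
[302. 317.] 13 if scoop [ 20. 107.] if tub [-54.  28.]
[322. 320.] 12 if scoop [53. 97.] if tub [-92.  16.]
[311. 328.] 16 if scoop [ 43. 119.] if tub [-81.  41.]
```

Emit:
carry_out(commands=[0.03,-0.004,0,0,0,0.06,-0.008,0,0,0,0.09,-0.011,0,0,0,0.12,-0.015,0,0,0,0.15,-0.019,0,0,0,0.15,-0.019,0,0,0,0.15,-0.019,0,0,0,0.1,-0.012,0,0,0])

```text
time: 17.1
eef_pos: [0.5508, 0.2766, 0.1379]
tool_rot: [[-0.992, 0.125, 0.0], [0.125, 0.992, 0.0], [-0.0, 0.0, -1.0]]
force: [-0.8, 0.4, -1.4]
opening: 0.0151
finger_force: 81.9
```

Emit:
carry_out(commands=[0,0,-0.1,0,0,0,0,-0.2,0,0,0,0,-0.25,0,0,0,0,-0.25,0,0,0,0,-0.15,0,0,0,0,-0.07,0,0,0,0,0,0,0,0,0,0,0,0])

```text
time: 18.1
eef_pos: [0.5505, 0.277, 0.0774]
tool_rot: [[-0.992, 0.124, 0.001], [0.124, 0.992, 0.001], [-0.001, 0.001, -1.0]]
force: [0.0, -0.3, -1.9]
opening: 0.0149
finger_force: 81.9
```

```bash
python3 sc.py
```

```text
18.1 [0.5505 0.277  0.0774] [ 0.02 -0.26 -1.93] [-0.026 -0.141 -0.035] joints [27. 33.  5. 62.  0. 34.]
[294. 278.] 10 if scoop [-7. -0.] if tub [  7. -48.]
[309. 279.] 12 if scoop [ 22. -12.] if tub [-24. -60.]
[311. 292.] 14 if scoop [40. 14.] if tub [-42. -33.]
[295. 307.] 14 if scoop [28. 59.] if tub [-30.  14.]
[279. 315.] 15 if scoop [11. 88.] if tub [-12.  44.]
[302. 317.] 15 if scoop [51. 72.] if tub [-54.  28.]
[322. 320.] 12 if scoop [87. 61.] if tub [-92.  16.]
[311. 328.] 19 if scoop [77. 85.] if tub [-81.  41.]
```

Emit:
carry_out(commands=[0.37,-0.046,0,0,0,0.37,-0.046,0,0,0,0,0,0,0,0,0,0,0,0,0,0,0,0,0,0,0,0,0,0,0,0,0,0,0,0,0,0,0,0,0])

```text
time: 19.15
eef_pos: [0.5944, 0.2714, 0.0769]
tool_rot: [[-0.992, 0.124, 0.0], [0.124, 0.992, 0.0], [-0.0, 0.0, -1.0]]
force: [-0.1, -0.3, -1.3]
opening: 0.0147
finger_force: 81.8
```

```bash
python3 sc.py
```

```text
19.15 [0.5944 0.2714 0.0769] [-0.06 -0.25 -1.34] [-0.045 -0.172  0.017] joints [25. 37. 12. 65.  0. 32.]
[275. 269.] 10 if scoop [-8. -1.] if tub [ 53. -49.]
[294. 272.] 10 if scoop [ 29. -13.] if tub [ 15. -61.]
[309. 297.] 11 if scoop [87. 26.] if tub [-45. -20.]
[295. 307.] 14 if scoop [72. 59.] if tub [-30.  14.]
[279. 314.] 14 if scoop [55. 87.] if tub [-12.  44.]
[302. 317.] 15 if scoop [95. 72.] if tub [-54.  28.]
[322. 320.] 12 if scoop [131.  61.] if tub [-92.  16.]
[311. 328.] 20 if scoop [121.  85.] if tub [-81.  41.]
```

Emit:
carry_out(commands=[-0.5,0.062,0,0,0,-0.38,0.047,0,0,0,-0.26,0.032,0,0,0,-0.14,0.017,0,0,0,-0.05,0.006,0,0,0,0,0,0,0,0,0,0,0,0,0,0,0,0,0,0])

```text
time: 20.2
eef_pos: [0.5151, 0.281, 0.0767]
tool_rot: [[-0.992, 0.125, 0.0], [0.125, 0.992, 0.0], [-0.0, 0.0, -1.0]]
force: [-0.3, -0.6, -1.5]
opening: 0.0147
finger_force: 81.9
```

```bash
python3 sc.py
```

```text
20.2 [0.5151 0.281  0.0767] [-0.3  -0.59 -1.54] [-0.053 -0.104 -0.018] joints [29. 30. -0. 60. -0. 36.]
[306. 282.] 9 if scoop [-17.  -2.] if tub [-21. -49.]
[325. 285.] 12 if scoop [ 21. -14.] if tub [-60. -62.]
[295. 307.] 13 if scoop [-7. 59.] if tub [-31.  14.]
[279. 315.] 13 if scoop [-25.  88.] if tub [-12.  44.]
[302. 317.] 15 if scoop [16. 72.] if tub [-54.  28.]
[322. 320.] 12 if scoop [51. 61.] if tub [-92.  16.]
[311. 328.] 19 if scoop [42. 86.] if tub [-81.  42.]
```

Emit:
carry_out(commands=[0,0,0.1,0,0,0,0,0.25,0,0,0,0,0.35,0,0,0,0,0.35,0,0,0,0,0.3,0,0,0,0,0.2,0,0,0,0,0.1,0,0,0.011,-0.04,0,0.2,0])

```text
time: 21.25
eef_pos: [0.5154, 0.2788, 0.1761]
tool_rot: [[-0.995, 0.102, 0.0], [0.102, 0.995, 0.0], [-0.0, 0.0, -1.0]]
force: [0.4, 0.0, -1.2]
opening: 0.0147
finger_force: 81.9
```

Emit:
carry_out(commands=[0.011,-0.09,0,0.4,0,0.011,-0.138,0,0.6,0,0.011,-0.138,0,0.6,0,0.011,-0.138,0,0.6,0,0.011,-0.138,0,0.6,0,0.011,-0.138,0,0.6,0,0.011,-0.138,0,0.6,0,0.011,-0.138,0,0.6,0])

```text
time: 22.25
eef_pos: [0.5201, 0.2147, 0.1747]
tool_rot: [[-0.928, -0.371, -0.002], [-0.371, 0.928, -0.001], [0.002, 0.0, -1.0]]
force: [-1.2, 0.2, -1.7]
opening: 0.0143
finger_force: 81.9
```

```bash
python3 sc.py
```

```text
22.25 [0.5201 0.2147 0.1747] [-1.22  0.2  -1.68] [ 0.044 -0.172 -0.069] joints [22. 23.  4. 72.  0.  1.]
[340. 203.] 2 if scoop [ 24. -15.] if tub [  20. -301.]
[322. 207.] 4 if scoop [-14.  -4.] if tub [  53. -268.]
[310. 297.] 9 if scoop [-41. 217.] if tub [-46. -20.]
[295. 307.] 14 if scoop [-67. 235.] if tub [-30.  14.]
[279. 314.] 11 if scoop [-92. 249.] if tub [-12.  43.]
[302. 317.] 14 if scoop [-54. 255.] if tub [-55.  28.]
[322. 320.] 12 if scoop [-23. 262.] if tub [-92.  16.]
[311. 328.] 17 if scoop [-40. 276.] if tub [-81.  41.]
```

Emit:
carry_out(commands=[0.011,-0.138,0,0.6,0,0.011,-0.138,0,0.6,0,0.011,-0.138,0,0.6,0,0.011,-0.138,0,0.6,0,0.011,-0.138,0,0.6,0,0.011,-0.138,0,0.6,0,0.011,-0.138,0,0.6,0,0.011,-0.138,0,0.6,0])

```text
time: 23.3
eef_pos: [0.5254, 0.1489, 0.175]
tool_rot: [[-0.635, -0.772, -0.002], [-0.772, 0.635, -0.0], [0.001, 0.001, -1.0]]
force: [-0.6, -1.2, -1.5]
opening: 0.0146
finger_force: 81.9
```

Emit:
carry_out(commands=[0.011,-0.138,0,0.6,0,0.011,-0.138,0,0.6,0,0.011,-0.138,0,0.6,0,0.011,-0.138,0,0.6,0,0.011,-0.138,0,0.6,0,0.011,-0.138,0,0.6,0,0.011,-0.138,0,0.6,0,0.011,-0.138,0,0.6,0])

```text
time: 24.3
eef_pos: [0.5306, 0.0827, 0.175]
tool_rot: [[-0.185, -0.983, -0.002], [-0.983, 0.185, 0.0], [0.0, 0.002, -1.0]]
force: [0.8, 0.4, -1.5]
opening: 0.0147
finger_force: 81.9
```

Emit:
carry_out(commands=[0.011,-0.138,0,0.6,0,0.011,-0.1,0,0.6,0,0.011,-0.06,0,0.4,0,0.011,-0.03,0,0.2,0,0,0,0,0,0,0,0,0,0,0,0,0,0,0,0,0,0,0,0,0])

```text
time: 25.3
eef_pos: [0.5338, 0.0633, 0.1758]
tool_rot: [[0.001, -1.0, 0.0], [-1.0, -0.001, 0.0], [-0.0, -0.0, -1.0]]
force: [1.0, 0.4, -1.3]
opening: 0.0148
finger_force: 81.9
```

```bash
python3 sc.py; python3 - <<'E'
from h import *
st=sense();t=snapshot("top");w=snapshot("wrist");s=snapshot("side")
R=np.array(st["tool_rot"]);print("yaw",np.degrees(np.arctan2(R[1,1],R[0,1])))
a=cv2.resize(s["img"][:,:,::-1][90:250,220:420],(0,0),fx=2,fy=2,interpolation=cv2.INTER_CUBIC)
b=cv2.resize(w["img"][:,:,::-1],(400,250));c=cv2.resize(t["img"][:,:,::-1][110:220,330:470],(0,0),fx=2.5,fy=2.5)
o=np.zeros((600,800,3),np.uint8);o[:320,:400]=a;o[:250,400:800]=b;o[325:600,:350]=c;cv2.imwrite("pics/pour0.png",o)
hsv=cv2.cvtColor(t["img"],cv2.COLOR_RGB2GRAY)
E
```

```text
25.3 [0.5338 0.0633 0.1758] [ 1.04  0.36 -1.29] [ 0.133  0.019 -0.004] joints [  7.  20.   0.  70.   0. -83.]
[310. 297.] 11 if scoop [-443.  165.] if tub [-46. -20.]
[294. 307.] 11 if scoop [-470.  148.] if tub [-30.  14.]
[279. 314.] 13 if scoop [-492.  131.] if tub [-12.  43.]
[302. 317.] 15 if scoop [-483.  168.] if tub [-55.  27.]
[321. 320.] 14 if scoop [-478.  199.] if tub [-91.  16.]
[311. 328.] 18 if scoop [-497.  188.] if tub [-81.  41.]
yaw -179.94383168615587
```

View pics/pour0.png

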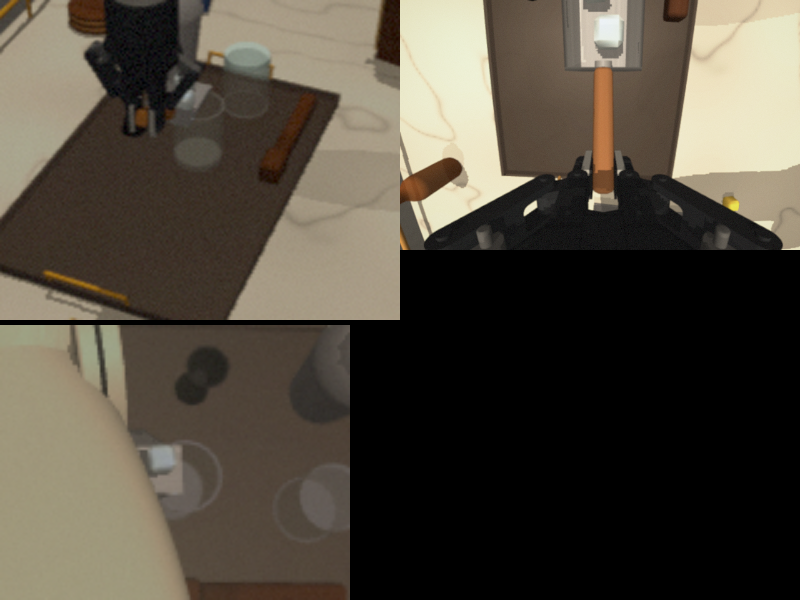

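The top crop shows the lip edge at (183,470), centred over the target's mouth circle at (185,477), with a cube on the blade at (160,458). I'll lower to the rim and loosen the grip.

Emit:
carry_out(commands=[0,-0.03,-0.1,0,0,0.01,-0.05,-0.2,0,0,0,-0.04,-0.2,0,0,0,0,-0.08,0,0,0,0,0,0,0,0,0,0,0,0,0,0,0,0,0,0,0,0,0,0])

```text
time: 26.5
eef_pos: [0.5347, 0.0561, 0.1414]
tool_rot: [[0.001, -1.0, 0.001], [-1.0, -0.001, 0.0], [-0.0, -0.001, -1.0]]
force: [-0.1, 0.1, -1.7]
opening: 0.0149
finger_force: 81.8
```

Emit:
carry_out(commands=[0,0,0,0,0,0,0,0,0,0,0,0,0,0,0,0,0,0,0,0], force=20)

```text
invalid input
```

```bash
cat > tp.py <<'E'
from h import *
import pickle
st=sense();t=snapshot("top");ct=cam(t);p=np.array(st["eef_pos"])
print(st["time"],np.round(p,4),"F",np.round(st["force"],2),"Tq",np.round(st["wrist_torque"],3),"open",round(st["opening"],4),round(st["finger_force"],1))
s=snapshot("side");pickle.dump((st,t,s),open("tp_%.2f.pkl"%st["time"],"wb"))
# blade/ice bright pixels near the mouth
hsv=cv2.cvtColor(t["img"],cv2.COLOR_RGB2HSV).astype(int)
for nm,lo,hi in(("bright",130,256),("ice",165,256)):
    m=(hsv[...,2]>=lo)&(hsv[...,1]<60);m[:,:384]=0;m[:150]=0;m[190:]=0;m[:,425:]=0
    ys,xs=np.where(m);print(nm,len(xs),(xs.min(),xs.max(),ys.min(),ys.max(),np.round([xs.mean(),ys.mean()],1)) if len(xs) else "")
for r in range(156,186,2):print(r,hsv[r,386:422:2,2])
E
python3 tp.py
```

```text
26.5 [0.5347 0.0561 0.1414] F [-0.09  0.14 -1.65] Tq [0.104 0.001 0.023] open 0.0149 81.8
bright 173 (np.int64(384), np.int64(402), np.int64(161), np.int64(188), array([397. , 168.6]))
ice 0 
156 [ 85  85  75  82  83  83  85  92 100 101  96  87  81  79  82  81  81  82]
158 [ 87  85  87  85  73  93 100  82  79  80  80  86 102  86  81  82  84  79]
160 [101  93  92  94  97 103  98 101 101  83  80  81  81  90  91  84  84  81]
162 [129 130 121 154 157 159 160 134 143  82  80  79  79  80  91  88  82  82]
164 [137 100 114 157 159 157 161 134 137  87  79  78  79  80  81 100  83  82]
166 [142 126  98 151 157 157 159 145 138 100  91  82  82  83  83  86  90  85]
168 [148 137 102 142 154 156 153 140 141 101 103  94  82  82  81  82  99  83]
170 [152 143 126 111 105 100 104 138 135 101 103 101  86  82  82  82  98  84]
172 [156 147 133  89  91 138 140 139 138 101 101 101  92  85  83  86  99  83]
174 [157 153 141 122 139 140 141 140 138 102 104 103  99  81  83  88  95  83]
176 [160 155 148 132 136 141 141 140 137 103 106 103  98  82  82  97  83  83]
178 [159 157 149 140 126 131 140 137 133 103 102 103  95  82  86  94  84  84]
180 [161 161 156 143 129  88 103 107 103 101 103 103  86  90 100  84  83  85]
182 [159 159 157 149 136  98 104 105 102 102 105  98  96  92  85  88  86  84]
184 [160 160 159 155 141 121  98  95  99 100 103  91  84  83  83  85  84  83]
```

Emit:
carry_out(commands=[0,0,0,0,0,0,0,0,0,0,0,0,0,0,0,0,0,0,0,0,0,0,0,0,0,0,0,0,0,0,0,0,0,0,0,0,0,0,0,0], force=20)

```text
time: 27.6
eef_pos: [0.5344, 0.056, 0.141]
tool_rot: [[0.001, -1.0, -0.0], [-1.0, -0.001, 0.0], [-0.0, 0.0, -1.0]]
force: [0.1, 0.2, -1.0]
opening: 0.0149
finger_force: 81.9
```

```bash
python3 tp.py
```

```text
27.6 [0.5344 0.056  0.141 ] F [ 0.09  0.22 -1.  ] Tq [ 0.162 -0.036  0.005] open 0.0149 81.9
bright 169 (np.int64(385), np.int64(402), np.int64(161), np.int64(189), array([397.3, 169. ]))
ice 1 (np.int64(398), np.int64(398), np.int64(167), np.int64(167), array([398., 167.]))
156 [ 83  85  71  81  84  82  83  93  99 100  93  86  83  80  80  83  79  82]
158 [ 86  86  86  84  79  94 102  79  82  80  81  87 101  86  83  83  82  84]
160 [103  90  88  90  96  86  89  84  84  81  81  80  77  89  90  81  84  83]
162 [130 133 106 148 159 157 159 133 144  80  82  81  77  80  91  89  86  82]
164 [136 102 117 157 159 158 163 132 148  85  79  80  81  80  79 100  80  83]
166 [145 127 100 151 158 159 162 144 135 103  92  79  83  81  81  88  90  84]
168 [148 136 101 144 157 158 158 145 138 101 103  93  79  81  81  82  95  82]
170 [152 143 126 113 108 106 107 138 138 102 104  99  86  84  79  82  99  84]
172 [152 149 135  90  92 141 138 140 136 102 104 103  93  83  81  84  99  83]
174 [157 150 144 123 139 140 141 138 136 105 102 103 100  80  81  87  95  82]
176 [159 155 147 132 137 142 142 140 138 102 103 103  99  82  80  98  84  82]
178 [161 154 151 139 126 134 138 136 136 101 102 105  94  83  87  95  84  81]
180 [161 159 155 147 129  88 104 103 101 104 103 103  90  88  99  83  86  85]
182 [159 159 157 151 135  97 104 101 103 104 101  99  95  90  85  85  86  83]
184 [161 159 157 153 144 122  96  95  99 104 102  90  84  88  85  84  82  85]
```

Emit:
carry_out(commands=[0,0,0,0,10,0,0,0,0,10,0,0,0,0,10,0,0,0,0,10,0,0,0,0,10,0,0,0,0,10,0,0,0,0,10,0,0,0,0,10], force=20)

```text
time: 28.7
eef_pos: [0.5344, 0.056, 0.141]
tool_rot: [[0.001, -1.0, -0.0], [-1.0, -0.001, 0.0], [-0.0, 0.0, -1.0]]
force: [0.5, 0.5, -1.3]
opening: 0.0148
finger_force: 81.8
```

```bash
python3 tp.py | head -3
```

```text
28.7 [0.5344 0.056  0.141 ] F [ 0.45  0.46 -1.3 ] Tq [ 0.147  0.036 -0.   ] open 0.0148 81.8
bright 170 (np.int64(388), np.int64(402), np.int64(161), np.int64(179), array([397.3, 168.9]))
ice 1 (np.int64(398), np.int64(398), np.int64(167), np.int64(167), array([398., 167.]))
```

Emit:
carry_out(commands=[0,0,0,0,15.6,0,0,0,0,15.6,0,0,0,0,15.6,0,0,0,0,15.6,0,0,0,0,15.6,0,0,0,0,15.6,0,0,0,0,15.6,0,0,0,0,15.6], force=20)

```text
time: 29.8
eef_pos: [0.5344, 0.056, 0.141]
tool_rot: [[0.001, -1.0, -0.0], [-1.0, -0.001, 0.0], [-0.0, 0.0, -1.0]]
force: [-0.2, 0.5, -1.3]
opening: 0.0156
finger_force: 21.2
```

```bash
python3 tp.py | head -3
```

```text
29.8 [0.5344 0.056  0.141 ] F [-0.2   0.54 -1.29] Tq [ 0.135  0.001 -0.036] open 0.0156 21.2
bright 170 (np.int64(384), np.int64(402), np.int64(161), np.int64(187), array([397.3, 169. ]))
ice 0
```

Emit:
carry_out(commands=[0,0,0,0,15.8,0,0,0,0,15.8,0,0,0,0,15.8,0,0,0,0,15.8,0,0,0,0,15.8,0,0,0,0,15.8,0,0,0,0,15.8,0,0,0,0,15.8], force=20)

```text
time: 30.9
eef_pos: [0.5344, 0.056, 0.141]
tool_rot: [[0.001, -1.0, 0.0], [-1.0, -0.001, -0.0], [0.0, -0.0, -1.0]]
force: [-0.5, -0.3, -1.5]
opening: 0.0159
finger_force: 10.6
```

```bash
python3 tp.py | head -3
```

```text
30.9 [0.5344 0.056  0.141 ] F [-0.5  -0.28 -1.52] Tq [ 0.048  0.003 -0.003] open 0.0159 10.6
bright 145 (np.int64(388), np.int64(401), np.int64(162), np.int64(179), array([396. , 169.2]))
ice 0
```

Emit:
carry_out(commands=[0,-0.052,0.071,0,15.8,0,-0.052,0.071,0,15.8,0,-0.052,0.071,0,15.8,0,-0.052,0.071,0,15.8,0,-0.069,0.09,0,15.8,0,-0.069,0.09,0,15.8,0,-0.069,0.09,0,15.8,0,-0.069,0.09,0,15.8])

```text
time: 32.0
eef_pos: [0.5344, 0.0266, 0.1801]
tool_rot: [[0.001, -1.0, 0.0], [-1.0, -0.001, -0.0], [0.0, -0.0, -1.0]]
force: [-0.1, -0.1, -2.0]
opening: 0.0157
finger_force: 10.6
```

```bash
python3 tp.py
```

```text
32.0 [0.5344 0.0266 0.1801] F [-0.15 -0.08 -2.03] Tq [0.133 0.026 0.005] open 0.0157 10.6
bright 926 (np.int64(384), np.int64(420), np.int64(150), np.int64(189), array([396.5, 172.6]))
ice 0 
156 [157 159 157 158 159 158 157 157 158 157 158 159 157 152 143 121  84  82]
158 [158 159 160 158 160 159 158 160 157 158 159 157 160 154 145 136  88  84]
160 [157 160 159 158 158 161 159 157 156 158 157 158 159 156 151 144 114  82]
162 [159 157 158 158 159 158 155 158 158 157 156 158 158 159 154 145 131  86]
164 [158 161 158 158 156 159 158 158 159 159 158 158 159 158 160 151 138 108]
166 [158 158 158 158 158 157 157 159 158 157 159 157 157 156 158 153 147 128]
168 [158 157 158 158 158 158 158 157 158 159 158 159 157 158 158 154 149 138]
170 [159 159 158 159 159 159 158 157 156 158 159 158 156 158 158 158 153 144]
172 [158 159 158 158 157 158 158 158 156 157 159 159 158 157 157 159 156 148]
174 [159 157 159 157 157 158 159 157 158 156 158 157 158 158 158 159 158 152]
176 [159 159 160 159 158 159 159 157 158 157 160 159 158 158 157 158 160 156]
178 [160 160 157 157 158 158 158 158 158 157 159 158 158 159 157 159 157 157]
180 [158 157 159 159 160 159 158 158 158 160 157 159 158 158 157 156 158 158]
182 [156 159 158 158 158 158 160 158 157 159 158 157 158 158 159 159 158 156]
184 [160 160 157 159 159 159 158 160 158 157 156 157 157 158 159 158 158 157]
```

```bash
cat > tilt.py <<'E'
from h import *
import pickle
def top(w):
    hsv=cv2.cvtColor(w["img"],cv2.COLOR_RGB2HSV);m=cv2.inRange(hsv,(3,110,50),(20,255,255));m[:,:280]=0;m[:,370:]=0
    m=cv2.morphologyEx(m,cv2.MORPH_OPEN,np.ones((5,9)));n,l,q,cc=cv2.connectedComponentsWithStats(m);k=1+np.argmax(q[1:,4]);return q[k,1],q[k]
def pred(st,w,th,v=(.073,-.040)):
    c=cam(w,tw(st,w));R=np.array(st["tool_rot"]);a=np.radians(th)
    x=v[0]*np.cos(a)+v[1]*np.sin(a);z=v[1]*np.cos(a)-v[0]*np.sin(a)
    P=np.array(st["eef_pos"])+R[:,0]*x+np.array([0,0,.019+z]);return proj(c,P)
st0,_,w0=load("lift.pkl");print("level seen",top(w0),"pred",pred(st0,w0,0))
st=sense();w=snapshot("wrist");r,q=top(w);off=top(w0)[0]-pred(st0,w0,0)[1]
ths=np.arange(-10,75,1);rows=[pred(st,w,t)[1]+off for t in ths];print("row",r,q,"theta",[int(t) for t in ths[np.argsort(np.abs(np.array(rows)-r))[:3]]],np.round(rows[::10]))
print("t",st["time"],np.round(st["eef_pos"],4),np.round(st["wrist_torque"],3),st["opening"],st["finger_force"])
hsv=cv2.cvtColor(w["img"],cv2.COLOR_RGB2HSV)
for r in range(0,130,12):print(r,hsv[r,250:420:10,2])
E
python3 tilt.py
```

```text
level seen (np.int32(108), array([ 308,  108,   35,  201, 6331], dtype=int32)) pred (np.float64(328.4572960826555), np.float64(113.4393205426929))
row 124 [ 307  124   37  187 6025] theta [8, 7, 9] [ 99. 112. 127. 144. 161. 178. 196. 215. 234.]
t 32.1 [0.5349 0.0265 0.1805] [ 0.122 -0.011  0.004] 0.015759202841287467 10.618976354598999
0 [105 106 108 124 124 242 243 239 197 187 184 128 111 106 104 101  96]
12 [105 106 105 150 163 232 227 219 221 191 187 136 145 100 104 102 100]
24 [110 108 110  96 118 120 128 137 124 197 192 118  95 106 102  99 103]
36 [111 110  91 119 123 118 119 115 112 201 198 117 120  95 103 101  96]
48 [108 108  87 122 121 204 202 209 202 204 201 117 118  93 105  99 105]
60 [105 110  85 121 123 205 207 240 244 242 195 118 121  94 103 102 103]
72 [109 109  85 121 117 212 210 238 241 240 204 120 118  91 105  99 100]
84 [113 109  89 120 122 214 216 228 234 238 199 118 121  91 106  99  99]
96 [107 110  87 119 122 226 221 143 128 119 115 118 122  93 105 100 100]
108 [109 109  82 123 121 221 223 225 189 189 221 119 122  94 105 100  98]
120 [105 111  84 115 118 226 227 187 182 221 223 118 126  89 104  99  93]
```

Emit:
carry_out(commands=[0,0.095,-0.122,0,15.8,0,0.095,-0.122,0,15.8,0,0.095,-0.122,0,15.8,0,0,0,0,15.9,0,0,0,0,15.9,0,-0.069,0.09,0,15.9,0,-0.069,0.09,0,15.9,0,-0.069,0.09,0,15.9])

```text
time: 33.15
eef_pos: [0.5347, 0.0311, 0.1747]
tool_rot: [[0.001, -1.0, 0.001], [-1.0, -0.001, -0.0], [0.0, -0.001, -1.0]]
force: [-0.1, 0.3, -0.9]
opening: 0.0159
finger_force: 5.3
```

```bash
python3 tilt.py
```

```text
level seen (np.int32(108), array([ 308,  108,   35,  201, 6331], dtype=int32)) pred (np.float64(328.4572960826555), np.float64(113.4393205426929))
row 134 [ 307  134   37  177 5609] theta [14, 15, 13] [ 99. 112. 127. 144. 161. 178. 196. 215. 234.]
t 33.15 [0.5347 0.0311 0.1747] [0.036 0.012 0.003] 0.015915451125615963 5.263035893440247
0 [104 109 109 127 109 140 145 139 121 107 110 105 147 104 102 102  98]
12 [104 110 107 116 109 138 145 148 138 139 108 103 131 104 103 100 100]
24 [106 106 109 148 108 188 221 185 137 180 176 102 145 101 102  98  94]
36 [107 108 112 128 116 117 142 130 115 186 182 107 109 104 109 101  98]
48 [105 112 111  93 114 204 190 192 189 189 185 119  89 106 105 105  99]
60 [110 110 114 116 119 212 194 198 190 192 188 118 122 110 103 100 101]
72 [110 110 115 111 118 217 199 237 242 243 197 118 123 110 107 103 102]
84 [115 112 117 115 121 213 200 237 240 240 176 117 125 107 107 103 102]
96 [113 111 115 120 125 214 206 230 234 238 166 118 128 106 107 103 106]
108 [107 115 110 115 120 207 209 155 135 118 125 122 125 104 105 101  99]
120 [105 111 116 114 121 208 215 216 211 208 213 121 122 100 103  97  96]
```

Emit:
carry_out(commands=[0,-0.06,0.07,0,15.9,0,-0.062,0.07,0,15.9,0,-0.066,0.065,0,15.9,0,-0.068,0.063,0,15.9,0,-0.07,0.06,0,15.9,0,-0.072,0.06,0,15.9,0,0,0,0,15.9,0,0,0,0,15.9])

```text
time: 34.2
eef_pos: [0.5345, 0.0076, 0.1972]
tool_rot: [[0.001, -1.0, 0.0], [-1.0, -0.001, -0.0], [0.0, -0.0, -1.0]]
force: [-0.4, -0.4, -0.5]
opening: 0.0161
finger_force: 5.4
```

```bash
python3 tilt.py; python3 - <<'E'
from h import *
import pickle
s=snapshot("side");s0=load("side0.pkl");c=cam(s)
for z in(.09,.04,.016):print(z,np.round(proj(c,(.5345,-.1127,z))))
d=cv2.absdiff(cv2.cvtColor(s["img"],cv2.COLOR_RGB2GRAY),cv2.cvtColor(s0["img"],cv2.COLOR_RGB2GRAY))
g=cv2.cvtColor(s["img"],cv2.COLOR_RGB2GRAY)
for r in range(132,178,3):print(r,g[r,300:340:2])
E
```

```text
level seen (np.int32(108), array([ 308,  108,   35,  201, 6331], dtype=int32)) pred (np.float64(328.4572960826555), np.float64(113.4393205426929))
row 154 [ 307  154   37  158 4883] theta [26, 27, 25] [ 99. 112. 127. 144. 161. 178. 196. 215. 234.]
t 34.2 [0.5345 0.0076 0.1972] [-0.209 -0.056  0.019] 0.0160803531906975 5.36359928548336
0 [106 110 118 116 117 120 121 121 119 115 111 113 106 108 104 103 102]
12 [112 116 115 114 118 117 153 151 153 142 111 109 107 108 104 103 105]
24 [109 111 115 117 118 114 118 113 112 110 122 108 110 108 106 103  99]
36 [107 114 114 115 114 117 118 111 111 107 110 143 108 104 103  95  96]
48 [108 109 113 118 111 115 153 151 151 143 105 106 105 106 106 102  98]
60 [112 108 115 125 106 153 152 148 153 140 141 107 103 107 103 102  98]
72 [110 112 113 117 111 195 185 189 181 183 180 109 103 105 106 104  99]
84 [104 111 109 112 102 201 186 188 182 183 182 109 106 107 100 100  93]
96 [110 105 111  88 114 197 187 188 184 184 184 119  93 101 101  98  95]
108 [108 106 108  99 112 197 188 191 187 182 184 122  94 103  99 102  96]
120 [103 111 108 101 116 185 188 
[... 448 characters left out ...]
 83 82 86 52 54 54 67 75 54 49 58 63 62]
150 [47 47 46 55 66 75 86 87 87 56 56 64 63 59 60 57 47 50 47 49]
153 [48 52 43 51 56 57 61 62 63 62 64 67 61 63 57 57 50 50 47 48]
156 [49 48 49 51 58 60 61 60 60 65 70 72 69 65 57 50 52 51 49 52]
159 [55 52 50 53 55 59 64 75 78 78 78 77 66 61 57 54 49 53 52 47]
162 [48 47 49 48 68 78 78 74 80 77 80 77 74 75 76 57 52 49 48 46]
165 [47 49 51 56 77 81 75 79 79 75 78 75 79 81 79 68 47 47 46 49]
168 [53 49 49 50 71 82 81 79 76 75 74 80 79 80 75 61 48 48 51 47]
171 [51 48 48 48 51 63 74 75 77 81 80 79 76 69 60 51 52 45 50 52]
174 [49 46 50 47 47 53 57 64 64 61 62 62 56 50 50 51 48 46 49 53]
177 [45 55 50 49 50 50 48 47 51 48 48 53 49 50 47 50 46 51 47 49]
```

```bash
python3 - <<'E'
from h import *
st=sense();print(st["time"],np.round(st["force"],2),np.round(st["wrist_torque"],3),np.round(st["eef_pos"],4))
s=snapshot("side");s0=load("side0.pkl");w=snapshot("wrist")
g=cv2.cvtColor(s["img"],cv2.COLOR_RGB2GRAY).astype(int);g0=cv2.cvtColor(s0["img"],cv2.COLOR_RGB2GRAY).astype(int)
print("diff now-start")
for r in range(132,178,3):print(r,(g-g0)[r,298:342:2])
v=cv2.cvtColor(w["img"],cv2.COLOR_RGB2HSV)[...,2]
print("wrist")
for r in range(0,160,7):print(r,v[r,230:430:8])
c=cam(w,tw(st,w))
for n,P in(("mouthc",(.5345,-.1127,.094)),("far rim",(.5345,-.1467,.094)),("near rim",(.5345,-.0787,.094)),("left",(.5005,-.1127,.094)),("right",(.5685,-.1127,.094)),("bottom",(.5345,-.1127,.016))):print(n,np.round(proj(c,P)))
E
```

```text
34.3 [ 0.67 -0.83  0.6 ] [-0.14  -0.024  0.061] [0.5344 0.0077 0.1971]
diff now-start
132 [-31 -17 -27   1 -15 -49 -12  -1  -1   2  -1   0   7   6  -6   4   2   1
  -2   4  -3   7]
135 [  3  -5 -12   1  -5 -17   3   2   0   5   2   8   5   3   0   3   4  -1
   2   1   2   2]
138 [ 21  12   0  -3   3 -28 -19  -3  -1   4   6   1   1   2   0   5  -1  -3
   3   6   1  -1]
141 [ 44  32  27   0 -17 -13 -10   8   5   4   7   4   5  -3   7   1   3   4
   2   1   0   0]
144 [ 24  39  41  27 -13 -18   6  28  28  27  21  14  -1  -4   1   4   4   3
   3   1   1   8]
147 [ 8 34 38 46 33  9 -2 31 30 34 30 -5 -3 -4  3  3  3  1  3  5  5 -2]
150 [ -1  -4   1   3   9   9  13  24  20  28 -14 -11   0   5   8   2  -2   4
   1   1   1   2]
153 [ 0  4  1  6  4  1 -2  0 -3  3 -1  3  4 -4 -2  0  2  1  7  1  4  1]
156 [ 4  0  6  2 -5 -1  1  5  6  6  5  9 12 11  6  2 -3  4  4 15  6  0]
159 [-1  7 -3 -1  5  2  3  2  4  2 -1 -2  6  2 -1  0  3 -1 -3  3  2  5]
162 [ 5  4  4  3  1  4 -2  2  0  3 -3 -1 -3 -2  1  1  2  6 -5  0  1  6]
165 [ 3  1  7  2  1  1  6 -3 -2 -1  3  0 -2  4 -2  3 -3  3  0 -1  5  1]
168 [-5  4 -
[... 2162 characters left out ...]
8 186 189 186 122 125
 100 100 104  96  93  91  93]
126 [101 102 105 106 106 107  87 116 110 183 186 189 184 190 192 187 121 126
 103 103  98 101  99  95  91]
133 [ 99 106 106 108 111 107  86 113 112 183 193 192 188 187 189 187 124 124
  96 101  99  97  97  97  83]
140 [100 101 100 103 103 105  85 115 112 186 190 192 186 187 188 185 122 125
  96  98  96  95  95  89  87]
147 [ 99 101 106 106 108 106  93 113 113 187 190 192 188 187 187 188 124 127
  91 101  97  94  92  90  92]
154 [ 99  99  97 104 100 107  90 114 109 181 182 131 149 122 180 178 119 121
  90  98  99  92  90  89  92]
mouthc [325.  57.]
far rim [325.   8.]
near rim [325. 103.]
left [369.  57.]
right [281.  57.]
bottom [325.  75.]
```

```bash
python3 - <<'E'
from h import *
s=snapshot("side");t=snapshot("top");w=snapshot("wrist");s0=load("side0.pkl");t0=load("top0.pkl")
for n,a,b in(("side",s,s0),("top",t,t0)):
    d=cv2.absdiff(a["img"],b["img"]).max(2);d=(cv2.GaussianBlur(d,(5,5),0)>14).astype(np.uint8)
    k,l,q,cc=cv2.connectedComponentsWithStats(d)
    for i in range(1,k):
        if q[i,4]>25:print(n,q[i],np.round(cc[i]),a["img"][l==i].mean(0).round(),b["img"][l==i].mean(0).round())
v=cv2.cvtColor(w["img"],cv2.COLOR_RGB2HSV);m=((v[...,2]>205)&(v[...,1]<45)).astype(np.uint8);k,l,q,cc=cv2.connectedComponentsWithStats(m)
for i in range(1,k):
    if q[i,4]>40:print("wrist",q[i],np.round(cc[i]))
E
```

```text
side [269   0  58  19 839] [297.   7.] [84. 75. 61.] [70. 66. 59.]
side [  270     0   344   382 41643] [501. 194.] [109.  98.  81.] [116. 106.  89.]
side [ 271   18   61  134 4428] [300.  82.] [53. 46. 39.] [107.  79.  60.]
side [ 252  170   69   53 1104] [290. 199.] [59. 48. 38.] [103.  87.  70.]
side [272 234  11   6  35] [277. 236.] [96. 67. 25.] [120.  85.  28.]
side [ 283  280   56   54 1461] [309. 307.] [134. 131. 123.] [124. 124. 117.]
top [  214    40   293   360 42965] [357. 253.] [136. 129. 106.] [123. 112.  94.]
top [210 212  41  27 580] [229. 226.] [132. 127. 120.] [141. 138. 132.]
top [213 239  20  14 195] [222. 246.] [131. 127. 119.] [140. 135. 127.]
top [234 242  12  11  95] [240. 247.] [138. 128. 117.] [143. 144. 139.]
top [ 562  319   78   58 2885] [605. 347.] [86. 62. 44.] [39. 30. 25.]
wrist [    0     0   175   324 29623] [ 99. 129.]
wrist [  432    50   205   238 26626] [551. 194.]
wrist [ 612   50   28  164 3571] [628. 130.]
wrist [ 463   53   91   49 1941] [514.  71.]
wrist [   0   60  106  196 7765] [ 40. 178.]
wrist [153 149  11  42 247] [158. 168.]
wrist [  0 185  11  27 175] [  4. 198.]
wrist [  3 214  23  56 406] [ 14. 239.]
wrist [  25  228   78   80 2611] [ 60. 271.]
wrist [635 231   5  35 124] [637. 249.]
wrist [198 323  19  20 157] [207. 333.]
wrist [ 63 327  66  36 646] [ 91. 343.]
wrist [301 331  24   7  90] [314. 333.]
wrist [ 47 355  11  13  95] [ 52. 361.]
wrist [  3 364  18  15 183] [ 12. 371.]
```

Emit:
carry_out(commands=[0,0,0,0,0,0,0,0,0,0,0,0,0,0,0,0,0,0.1,0,0,0,0,0.2,0,0,0,0,0.3,0,0,0,0.2,0.2,0,0,0,0.5,0,0,0], force=60)

```text
time: 35.55
eef_pos: [0.5353, 0.05, 0.2471]
tool_rot: [[-0.001, -1.0, 0.003], [-1.0, 0.001, 0.001], [-0.001, -0.003, -1.0]]
force: [-0.2, 0.1, -0.8]
opening: 0.0153
finger_force: 58.6
```

```bash
python3 - <<'E'
from h import *
import pickle
st=sense();s=snapshot("side");w=snapshot("wrist");t=snapshot("top");pickle.dump((st,s,w,t),open("after.pkl","wb"))
print(st["time"],np.round(st["eef_pos"],4),np.round(st["force"],2),np.round(st["wrist_torque"],3),st["opening"],st["finger_force"])
v=cv2.cvtColor(w["img"],cv2.COLOR_RGB2HSV)[...,2];c=cam(w,tw(st,w))
for n,P in(("mouthc",(.5345,-.1127,.094)),("far rim",(.5345,-.1467,.094)),("near rim",(.5345,-.0787,.094)),("bottom",(.5345,-.1127,.016))):print(n,np.round(proj(c,P)))
for r in range(0,150,6):print(r,v[r,250:400:6])
s0=load("side0.pkl");g=cv2.cvtColor(s["img"],cv2.COLOR_RGB2GRAY).astype(int);g0=cv2.cvtColor(s0["img"],cv2.COLOR_RGB2GRAY).astype(int)
print("side diff")
for r in range(138,174,3):print(r,(g-g0)[r,298:342:2])
E
```

```text
35.55 [0.5353 0.05   0.2471] [-0.24  0.14 -0.81] [ 0.085 -0.01  -0.042] 0.015266543545304009 58.60727369785309
mouthc [326.  19.]
far rim [326. -24.]
near rim [326.  60.]
bottom [326.  43.]
0 [110 111 114 111 112 113 114 149 112 116 117 116 114 110 114 108 109 113
 125 111 110 108 107 103 102]
6 [109 111 110 111 118 118 114 121 113 117 116 114 127 132 119 110 105 112
 113 115 109 109 106 106 105]
12 [109 110 112 113 115 118 119 117 113 116 129 156 156 152 152 131 108 113
 106 118 109 109 106 105 106]
18 [ 96 113 114 113 114 120 115 124 116 127 154 153 155 155 155 148 130 110
 110 113 108 109 107 103 102]
24 [113 111 111 115 115 118 117 149 117 154 152 148 153 159 153 148 148 110
 129 105 110 111 109 104 106]
30 [109 116 112 115 114 113 117 147 122 153 155 155 150 149 144 150 154 127
 151 116 108 109 113 108 105]
36 [111 118 110 115 117 120 115 122 155 156 158 155 155 151 151 151 154 150
 115 115 109 108 110 105 107]
42 [112 115 112 111 119 119 125 120 130 158 156 154 155 155 150 152 153 132
 116 110 111 111 107 109 107]
48 [114 113 112 114 118 121 116 121 120 145 159 157 157 160 148 
[... 1919 characters left out ...]
 12 11  6  2  2  1 -5 -2 -3  4 -1  1  1  0  3 -2  9]
147 [ 1  3  3  6  4  1  2  2  6  7  1  4  9  5 -2  3  4 -7  1  4 -2 -5]
150 [-1  1  1  5  4  3  0 -1  3  4  4  2  3  3  6 -3 -2 10 -2 -5  0  5]
153 [ 6  0 -2  9  2 -1  0  1  4  4  3  4  3  2  1 -1  4  2 10  3  3  1]
156 [-3  6  9 -3 -3  2  2  3  3  5  5 10 11  8 10  2 -6  3  8  7  2 -1]
159 [ 0  2 -3  1  3 -2  3  2  1  5 -2  3  1  5  1 -4  2  5 -6  1  5  1]
162 [ 3  4  9  0  3  4 -2  3  3  3 -1 -3  2 -1  4 -1  0  5  2 -7  1  5]
165 [-1 -3  5 -3 -1  1  5 -2 -5  0 -3  2 -4  7  1  0  0  2  5  0  8 -1]
168 [-1 -4  0 -4  5  3 -2  2 -5 -4 -2 -2  6  4  1 -1  5  5  2  0  6  6]
171 [ 0 -1  3 -3 -8  2 -2  2  2  5  0  2 -1  3  1  1 -2  1  6  1 -5  5]
```

```bash
python3 - <<'E'
from h import *
import pickle
s0=load("side0.pkl")["img"].astype(float)
S=np.mean([snapshot("side")["img"].astype(float) for _ in range(4)],0)
d=(S-s0).mean(2);d=cv2.GaussianBlur(d,(3,3),0)
for r in range(136,176,2):print(r,np.round(d[r,300:340:2]).astype(int))
st1,w1=load("w1.pkl");c=cam(w1,tw(st1,w1));st2,_,w2,_=load("after.pkl");c2=cam(w2,tw(st2,w2))
for nm,st,w,c in(("w1",st1,w1,c),("after",st2,w2,c2)):
    print(nm)
    for P in((.5345,-.1127,.016),(.5345,-.0977,.016),(.5345,-.1277,.016),(.5195,-.1127,.016),(.5495,-.1127,.016),(.5345,-.16,.006),(.59,-.06,.006)):
        u,v=map(int,np.round(proj(c,P)));print(P,(u,v),w["img"][v-2:v+3,u-2:u+3].reshape(-1,3).mean(0).round() if 2<=v<398 and 2<=u<638 else "")
E
```

```text
136 [-7 -6  6 29 27 18 15 12  3  1 -4  0  2  1  0  4  2  3  2  2]
138 [ 9  9 21 35 22 24 29 18 -2 -2 -2  0  2  1  1  3  1  0  3  0]
140 [28 29 30 25 25 31 28  7 -4 -2  0  2  0  2  1  4  2  2  2  1]
142 [26 27 31 22 27 31 16 -1 -3  0  2  3  1  2  2  0  1  3  5  2]
144 [ 8 13 21 17 21 22  4  1  0  0  1  2  1  2  2  2  2  2  1  1]
146 [2 2 3 3 6 5 3 0 2 3 3 4 2 1 2 3 2 1 2 3]
148 [1 2 1 3 2 2 3 3 2 1 2 3 3 3 3 1 2 0 3 3]
150 [0 2 0 2 1 0 2 2 2 1 1 2 2 3 1 0 4 1 0 2]
152 [1 2 1 2 1 1 2 1 4 1 1 2 0 3 2 2 3 4 1 1]
154 [1 1 3 3 2 1 2 1 3 5 6 6 5 3 3 4 3 2 2 2]
156 [ 1  1  2  2  2  2  3  2  4  8 11 10  7  5  2  1  2  3  4  4]
158 [ 1 -1  1  3  2  2  3  1  2  2  4  6  6  4  2  2  2  2  2  2]
160 [1 3 3 4 1 2 3 3 4 2 2 1 1 2 1 2 3 1 0 1]
162 [2 2 2 1 2 1 2 2 3 1 0 1 1 1 2 1 4 2 1 0]
164 [ 0  1  1  2  2  3  1  2  3  1 -1  2  2  1  2  1  1  0  2  3]
166 [ 0  2  1  2  3  3  0  2  0 -1 -3  1  3  2  1  2  3  1  2  3]
168 [ 1  2  0  3  4  2  1  0 -2 -1  0  3  2  3  1  2  2  0  1  2]
170 [ 1  0  0  2  3  2  2  2 -1  0  3  3  2  4  2  1  3  4  3  0]
172 [1 3 3 0 2 2 3 3 3 1 1 2 2 1 1 1 2 2 2 1]
174 [ 2  1  2  3  1 -1  1  1  2  2  2  1  2  3  3  3  3  1  1  2]
w1
(0.5345, -0.1127, 0.016) (149, 138) [133. 123. 110.]
(0.5345, -0.0977, 0.016) (162, 134) [135. 126. 113.]
(0.5345, -0.1277, 0.016) (136, 142) [127. 117. 104.]
(0.5195, -0.1127, 0.016) (144, 123) [131. 123. 108.]
(0.5495, -0.1127, 0.016) (155, 152) [134. 125. 112.]
(0.5345, -0.16, 0.006) (116, 149) [97. 85. 72.]
(0.59, -0.06, 0.006) (218, 174) [113.  96.  79.]
after
(0.5345, -0.1127, 0.016) (326, 43) [157. 148. 137.]
(0.5345, -0.0977, 0.016) (326, 57) [141. 131. 120.]
(0.5345, -0.1277, 0.016) (326, 29) [149. 140. 131.]
(0.5195, -0.1127, 0.016) (339, 43) [152. 144. 135.]
(0.5495, -0.1127, 0.016) (313, 43) [154. 145. 134.]
(0.5345, -0.16, 0.006) (326, 1) 
(0.59, -0.06, 0.006) (281, 92) [99. 93. 84.]
```

Emit:
carry_out(commands=[0.03,0.17,-0.35,0,0,0.03,0.17,-0.35,0,0,0.03,0.17,-0.35,0,0,0.03,0.17,-0.35,0,0,0.03,0.17,-0.35,0,0,0.03,0.17,-0.35,0,0,0,0,0,0,15.8,0,0,0,0,15.8], force=20)

```text
time: 36.9
eef_pos: [0.5454, 0.1104, 0.1197]
tool_rot: [[0.0, -1.0, 0.0], [-1.0, -0.0, -0.0], [0.0, -0.0, -1.0]]
force: [0.2, 0.2, -1.1]
opening: 0.0161
finger_force: 10.7
```

```bash
python3 tilt.py | sed -n 2,3p; python3 - <<'E'
from h import *
t=snapshot("top");t0=load("top0.pkl");g=t["img"].astype(int).mean(2);g0=t0["img"].astype(int).mean(2)
for r in range(154,190,2):print(r,np.round(g-g0)[r,386:426:2].astype(int))
E
```

```text
row 153 [ 307  153   37  159 4864] theta [26, 25, 27] [ 99. 112. 127. 144. 161. 178. 196. 215. 234.]
t 36.9 [0.5454 0.1104 0.1197] [ 0.111  0.013 -0.008] 0.016117868631641653 10.686694085597992
154 [ 2 -4  1 -2  0  1 -5 -5 -2 -3  2 -2 -2 -3 -7 -1 -1 -4 -4 -4]
156 [-1 -5  1  1 -1 -4 -4 -3 -2  1 -1 -2  0 -3 -3 -1 -4 -2 -1 -2]
158 [ 1  1 -1 -5 -3  0 -1 -1 -4 -1 -4 -1 -3 -2 -2  1 -3 -1 -5 -4]
160 [-5 -2 -2 -1 -1  5  2 -3 -1 -2 -1 -3 -3 -4 -2  0  2 -3 -3 -5]
162 [-3 -3 -4 -3  0  0  4 -3 -3 -2  1 -3 -3 -2 -1 -5 -2 -2 -3 -3]
164 [-1  2 -2 -3 -3 -6 -5  0 -6  2  0 -3 -2 -2 -3 -4 -2 -3  1 -1]
166 [ 2 -3 -1 -2 -1  0 -3 -2  0 -1 -2 -3 -3  0 -3 -4 -4 -4 -1  0]
168 [ 0 -1 -3 -3 -7 -1 -4  0 -3 -3 -2 -2 -3 -2 -3 -3 -6 -4 -3  2]
170 [ 1 -2  0 -6 -5  0 -2 -3  0 -3 -4 -2 -1  3 -4 -3 -2  5 -4 -2]
172 [ 0 -5 -6 -6 -3 -2 -4 -4 -9 -4 -2 -3 -7 -1 -1  3 -2 -5 -4  0]
174 [-1  0 -2 -3 -1  1 -7 -9 -4  2 -2 -3 -2 -2 -3 -3 -5 -5 -3 -2]
176 [ -1  -6  -5  -5  -1  -5  -5 -11  -2  -5   0  -3  -2   2   0  -4  -3   0
  -2  -1]
178 [-1 -2 -5 -2 -5 -3 -2 -9 -8 -2 -2 -6 -2 -5 -5 -5 -2  1 -1 -1]
180 [ -2   0   2  -1  -4  -2  -3   0  -5 -12  -5  -5  -2  -1  -1   1  -3  -4
  -2  -3]
182 [-2 -2 -2 -4  0 -2 -3 -1 -2 -2 -1 -3  0 -4 -6 -6 -3 -1 -4 -3]
184 [ 1  2  1  0 -2 -4 -2 -1 -1 -3 -3 -3 -1  2 -3 -3 -3  1 -4 -2]
186 [-2  0 -1  1 -1  1 -1 -5 -1 -4  0 -2  1  1 -2 -3 -3  0 -4 -1]
188 [ 0  0 -3 -1 -2 -1  0 -1 -3  0  0 -1 -1 -2 -3 -2 -4 -2 -2 -3]
```

Emit:
carry_out(commands=[0,0,-0.15,0,15.8,0,0,-0.2,0,15.8,0,0,-0.2,0,15.8,0,0,-0.2,0,15.8,0,0,-0.2,0,15.8,0,0,-0.15,0,15.8,0,0,-0.1,0,15.8,0,0,0,0,15.8])

```text
time: 38.0
eef_pos: [0.5449, 0.1108, 0.0467]
tool_rot: [[0.001, -1.0, -0.001], [-1.0, -0.001, -0.001], [0.001, 0.001, -1.0]]
force: [-0.9, 0.3, -1.1]
opening: 0.0158
finger_force: 9.9
```

```bash
python3 tilt.py | sed -n 2,3p; python3 -c "
from rig import sense;print(sense()['force'])"
```

```text
row 110 [ 307  110   36  204 6740] theta [-2, -1, -3] [ 99. 112. 128. 144. 161. 178. 196. 215. 234.]
t 38.0 [0.5449 0.1108 0.0467] [ 0.137 -0.009  0.055] 0.015846573672877496 9.886213392019272
[-0.08597276 -1.2871007  -1.39598251]
```

Emit:
carry_out(commands=[0,0,0,0,85,0,0,0,0,85,0,0,0,0,85,0,0,0.3,0,85,0,0,0.5,0,85,0,0,0.5,0,85,0,0,0.5,0,85,0,0,0.5,0,85])

```text
time: 39.05
eef_pos: [0.5451, 0.1109, 0.1863]
tool_rot: [[0.001, -1.0, 0.0], [-1.0, -0.001, -0.0], [0.0, -0.0, -1.0]]
force: [0.3, -0.4, 0.4]
opening: 0.085
finger_force: 0.0
```

```bash
python3 - <<'E'
from h import *
import pickle
st=sense();s=snapshot("side");t=snapshot("top");w=snapshot("wrist");pickle.dump((st,s,t,w),open("rel.pkl","wb"))
print(st["time"],np.round(st["eef_pos"],4),st["opening"],np.round(st["force"],2))
ct=cam(t);cw=cam(w,tw(st,w))
for n,a,b in(("side",s,load("side0.pkl")),("top",t,load("top0.pkl"))):
    g=cv2.GaussianBlur(a["img"],(3,3),0);h=cv2.cvtColor(g,cv2.COLOR_RGB2HSV);d=cv2.absdiff(a["img"],b["img"]).max(2)
    m=((h[...,2]>125)&(h[...,1]<45)&(d>20)).astype(np.uint8);k,l,q,cc=cv2.connectedComponentsWithStats(m)
    for i in range(1,k):
        if 6<q[i,4]<900:print(n,q[i],np.round(cc[i]),np.round(onz(cam(a),*cc[i],.018),3))
for P in((.5345,-.1127,.016),(.5345,-.1127,.094),(.5345,-.05,.007),(.545,.10,.05)):print(P,np.round(proj(cw,P)))
v=cv2.cvtColor(w["img"],cv2.COLOR_RGB2GRAY)
u0,v0=map(int,proj(cw,(.5345,-.1127,.016)))
for r in range(max(0,v0-48),v0+48,6):print(r,v[r,u0-60:u0+60:6])
E
```

```text
39.05 [0.5451 0.1109 0.1863] 0.0849522689482148 [ 0.35 -0.37  0.38]
side [293 180  10  13  67] [298. 186.] [ 0.553 -0.01   0.018]
side [565 242   6   6  23] [567. 244.] [-0.101 -0.042  0.018]
side [481 266   8   3  11] [484. 267.] [0.075 0.096 0.018]
side [496 278   5   3  10] [498. 279.] [0.043 0.117 0.018]
side [305 293  10   4  27] [310. 294.] [0.405 0.294 0.018]
side [306 301   6   2   9] [308. 302.] [0.401 0.311 0.018]
side [285 302  15  11  86] [294. 307.] [0.424 0.333 0.018]
side [296 315  13   9  63] [302. 319.] [0.397 0.353 0.018]
side [314 315  14  11 119] [321. 320.] [0.363 0.343 0.018]
side [294 322   2   4   7] [294. 324.] [0.408 0.369 0.018]
top [352 165  23  15 297] [364. 172.] [ 0.545 -0.024  0.018]
top [219 220   7   7  44] [222. 223.] [0.42  0.338 0.018]
top [211 226   9  12  39] [215. 231.] [0.399 0.355 0.018]
top [236 226   3   8  18] [237. 229.] [0.404 0.299 0.018]
top [222 239   6   7  19] [225. 242.] [0.373 0.329 0.018]
top [214 243   8   9  53] [218. 247.] [0.36  0.349 0.018]
top [316 381   8   5  16] [320. 382.] [0.023 0.095 0.018]
top [321 390   4   3   8] [323. 391.] [0.001 0.088 0.018]
top [316 393   9   7  29] [321. 396.] [-0.012  0.093  0.018]
top [335 396   4   4   8] [336. 398.] [-0.015  0.054  0.018]
(0.5345, -0.1127, 0.016) [337. -47.]
(0.5345, -0.1127, 0.094) [ 341. -112.]
(0.5345, -0.05, 0.007) [336.  31.]
(0.545, 0.1, 0.05) [325. 188.]
0 [101 107 104 107 108 109 103 110 111 105 108 105 102 105 101 101 101  96
  96  93]
```

Emit:
carry_out(commands=[-0.022,-0.466,0,0,85,-0.022,-0.466,0,0,85,-0.022,-0.466,0,0,85,-0.022,-0.466,0,0,85,-0.022,-0.466,0,0,85,-0.022,-0.466,0,0,85,-0.022,-0.466,0,0,85,-0.022,-0.466,0,0,85])

```text
time: 40.2
eef_pos: [0.5336, -0.1135, 0.1834]
tool_rot: [[0.001, -1.0, -0.003], [-1.0, -0.001, 0.001], [-0.001, 0.003, -1.0]]
force: [-0.1, 0.4, 0.6]
opening: 0.0848
finger_force: 0.0
```

```bash
python3 - <<'E'
from h import *
import pickle
st=sense();w=snapshot("wrist");pickle.dump((st,w),open("hov.pkl","wb"));cw=cam(w,tw(st,w));p=st["eef_pos"]
print(st["time"],np.round(p,4))
for P in((.5345,-.1127,.016),(.5345,-.1127,.094),(.5685,-.1127,.094),(.5005,-.1127,.094),(.5345,-.1467,.094),(.5345,-.0787,.094),(.5345,-.1127,.03)):print(P,np.round(proj(cw,P)))
v=cv2.cvtColor(w["img"],cv2.COLOR_RGB2GRAY)
u0,v0=map(int,proj(cw,(.5345,-.1127,.05)))
for r in range(max(0,v0-90),min(400,v0+90),7):print(r,v[r,u0-84:u0+84:7])
E
```

```text
40.2 [ 0.5336 -0.1135  0.1834]
(0.5345, -0.1127, 0.016) [324. 193.]
(0.5345, -0.1127, 0.094) [324. 214.]
(0.5685, -0.1127, 0.094) [282. 214.]
(0.5005, -0.1127, 0.094) [365. 214.]
(0.5345, -0.1467, 0.094) [324. 173.]
(0.5345, -0.0787, 0.094) [324. 252.]
(0.5345, -0.1127, 0.03) [324. 196.]
110 [ 95  95  95  91  97  96  99 100 101 105 102  99 101 100  99 100  99  96
  95  92  95  92  89  88]
117 [ 93  89  92  93  97  99 100  99 104 106 100 100 101  98  95  96  96  90
  93  89  91  92  87  83]
124 [ 89  90  90  92  96  95  98  97 104  97 101 101  97  99  95  94  90  97
  89  90  92  91  89  84]
131 [ 87  91  92  90  96  96  95 100  98 100  99 101  93  95  92  89  92  91
  91  87  89  88  90  82]
138 [ 88  90  91  93  91  96  98 101  94 100  97  95  96  95  93  96  89  90
  90  91  85  82  84  86]
145 [88 94 91 92 90 95 92 96 96 99 96 97 93 90 93 90 92 85 84 87 88 86 84 84]
152 [85 85 87 86 92 96 91 97 98 97 98 93 92 91 90 93 91 88 88 83 85 82 85 88]
159 [49 87 92 93 93 93 94 91 92 91 95 95 98 99 89 89 87 86 88 85 86 83 86 83]
166 [ 17  86  89  87  88  93  92  92  94  93 120 127 124 125 1
[... 1091 characters left out ...]
  77  83  78  78  85 220 212 165 157 171 112 106  79  71
  74  77  75  81  75  75]
250 [ 73  77  77  79  81  81  81  80  80 183 137 178 188 176  82  78  74  78
  77  75  76  75  69  75]
257 [ 77  79  77  78  79  81  80  79  89 137 136 133 138 133  77  73  76  76
  75  77  77  75  72  72]
264 [ 71  78  76  75  80  79  79  78  92 177 135 134 134 134  92  77  75  80
  77  77  78  73  75  75]
271 [ 71  76  79  77  78  78  76  77 112 202 200 133 136 136  96  77  73  74
  75  75  71  75  76  71]
278 [ 55  77  73  77  79  73  76  99 110 200 206 139 134 133  93  77  73  76
  72  74  71  76  76  76]
285 [ 60  73  71  78  74  75  77  98 110 200 202 182 137 131  91  79  73  75
  77  75  69  74  74  73]
```

The hover view agrees with the prediction: base disc centre measured at (322,190), predicted at (324,193). No cube shows on the tray or shelf, and the tub holds 6. I'll grip the tumbler from above.

Emit:
carry_out(commands=[0.01,0,-0.3,0,85,0,0.01,-0.4,0,85,0,0,-0.5,0,85,0,0,-0.5,0,85,0,0,-0.4,0,85,0,0,-0.24,0,85,0,0,0,0,85,0,0,0,0,60], force=40)

```text
time: 41.25
eef_pos: [0.5358, -0.1122, 0.0454]
tool_rot: [[0.001, -1.0, 0.001], [-1.0, -0.001, -0.0], [0.0, -0.001, -1.0]]
force: [-4.0, -0.6, 5.1]
opening: 0.0693
finger_force: 2.3
```

Emit:
carry_out(commands=[0,0,0,0,60,0,0,0,0,60,0,0,0,0,60,0,0,0,0,60,0,0,0,0,60,0,0,0,0,60,0,0,0,0,60,0,0,0,0,60], force=40)

```text
time: 42.25
eef_pos: [0.536, -0.1123, 0.0458]
tool_rot: [[0.001, -1.0, 0.002], [-1.0, -0.001, -0.0], [0.0, -0.002, -1.0]]
force: [-0.8, 0.1, 6.2]
opening: 0.0678
finger_force: 45.8
```

```bash
python3 -c "
from h import *
st=sense();print(st['time'],st['opening'],st['finger_force'],np.round(st['force'],2),np.round(st['wrist_torque'],3),np.round(st['eef_pos'],4))"
```

```text
42.25 0.06778675430631255 45.75818616896868 [-0.79  0.11  6.19] [ 0.014  0.107 -0.008] [ 0.536  -0.1123  0.0458]
```

Emit:
carry_out(commands=[0,0,0.1,0,60,0,0,0.2,0,60,0,0,0.25,0,60,0,0,0.3,0,60,0,0,0.3,0,60,0,0,0.25,0,60,0,0,0.15,0,60,0,0,0.1,0,60])

```text
time: 43.25
eef_pos: [0.5352, -0.1121, 0.1443]
tool_rot: [[0.001, -1.0, 0.0], [-1.0, -0.001, -0.0], [0.0, -0.0, -1.0]]
force: [0.1, 0.8, -1.2]
opening: 0.0677
finger_force: 45.5
```

Emit:
carry_out(commands=[0,0,0,0,60,0,0,0,0,60,0,0,0,0,60,0,0,0,0,60,0,0,0,0,60,0,0,0,0,60,0,0,0,0,60,0,0,0,0,60])

```text
time: 44.25
eef_pos: [0.5353, -0.1121, 0.1438]
tool_rot: [[0.001, -1.0, 0.0], [-1.0, -0.001, 0.0], [0.0, -0.0, -1.0]]
force: [-0.3, 0.1, -2.1]
opening: 0.0679
finger_force: 45.6
```

```bash
python3 - <<'E'
from h import *
import pickle
st=sense();print(st['time'],st['opening'],st['finger_force'],np.round(st['force'],2),np.round(st['wrist_torque'],3),np.round(st['eef_pos'],4))
S=[];F=[]
for _ in range(4):
    s=snapshot("side");t=snapshot("top");S.append((s["img"].astype(float),t["img"].astype(float)));F.append(sense()["force"])
print("mean F",np.mean(F,0))
s0=load("side0.pkl")["img"].astype(float);t0=load("top0.pkl")["img"].astype(float)
sm=np.mean([a for a,_ in S],0);tm=np.mean([b for _,b in S],0);c=cam(s)
p=st["eef_pos"]
for z in(-.042+.0,-.03,.0,.048):print(z,np.round(proj(c,(p[0],p[1],p[2]+z))))
u,v=map(int,proj(c,(p[0],p[1],p[2]-.02)))
g=sm.mean(2)
for r in range(v-24,v+22,3):print(r,np.round(g[r,u-22:u+24:2]).astype(int))
d=(tm-t0).mean(2);m=(np.abs(cv2.GaussianBlur(d,(3,3),0))>15).astype(np.uint8);print("scoop lit blob top",m[150:200,340:380].sum())
w=snapshot("wrist");pickle.dump((st,s,t,w),open("end.pkl","wb"))
hsv=cv2.cvtColor(s["img"],cv2.COLOR_RGB2HSV);m=cv2.inRange(hsv,(35,5,140),(125,22,255));m[:230]=0;m[:,:240]=0;m[:,360:]=0
dd=cv2.distanceTransform(m,cv2.DIST_L2,3);n,l,q,cc=cv2.connectedComponentsWithStats((dd>3).astype(np.uint8));print("tub cubes",n-1,np.round(cc[1:]).tolist())
E
```

```text
44.25 0.0678693001554613 45.552385635674 [-0.33  0.1  -2.07] [-0.033 -0.039 -0.009] [ 0.5353 -0.1121  0.1438]
mean F [-0.08816615  0.32171596 -2.06479878]
-0.042 [319. 139.]
-0.03 [319. 135.]
0.0 [319. 126.]
0.048 [319. 109.]
108 [ 63  66  42  21  37 134  85  85  85  90  89  90 118 120 120 112  54  19
  16  22  30  39  22]
111 [ 64  67  57  51  70 126  81  82  87  88  89  94 121 120 119 119 113  63
  18  18  21  19  20]
114 [ 65  68  58  45  64  66 135 116  92  88  90  98 120 120 119 122 140 121
  38  20  24  43  52]
117 [ 64  64  61  47  64  58  82  93 103 114 125 125 136 125 112 107  93  79
  78  39  17  96 138]
120 [ 62  67  68  71  66  58  83  92  94  96  98  96  97 101  98 105 101  82
  78  32  22  98 138]
123 [ 62  66  68  70  69  72  85  90  93  98  99  66  60  70  72  77  78  69
  75  34  30  98 113]
126 [62 67 68 67 70 75 83 91 94 97 98 68 68 66 65 64 52 49 74 48 60 76 83]
129 [ 57  64  70  70  69  77  85  91 100 125 131  76  74  69  64  60  57  56
  55  55  58  56  56]
132 [ 50  63  69  70  69  76 107 147 148 148  98  76  75  74  74  75  75  59
  53  58  57  59  59]
135 [ 48  50  47  58  68  86 141 127  93  76  75  74  72  74  76  76  75  73
  58  58  60  61  64]
138 [48 46 48 48 46 52 72 77 76 72 73 72 75 78 78 77 75 69 62 56 57 56 57]
141 [46 48 46 49 47 49 54 63 73 78 75 77 76 76 76 70 62 58 58 54 56 57 58]
144 [47 48 49 46 45 47 48 50 56 60 60 59 59 60 59 56 50 48 61 58 57 57 56]
147 [46 45 46 47 50 46 46 49 48 48 49 48 48 48 48 47 47 48 47 55 65 64 60]
150 [49 45 47 46 48 46 48 49 46 47 47 47 49 46 48 47 47 49 44 46 46 46 48]
153 [46 47 46 47 47 46 46 48 46 49 49 45 50 46 47 47 47 47 47 47 46 48 47]
scoop lit blob top 496
tub cubes 6 [[310.0, 297.0], [294.0, 307.0], [279.0, 315.0], [302.0, 317.0], [322.0, 320.0], [311.0, 328.0]]
```

```bash
python3 -c "
from rig import robot;print(robot.sign_off())"
```

```text
the job is handed in; nothing more can be done
None
```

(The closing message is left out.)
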